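Set the router fence to a setup block with the inner knob

TASK

Set the router fence: stand the aluminium setup block upright on the router board with one broad face against the cutter's guide bearing and the other facing the fence, let go of it, then wind the fence in with the small inner knob until the block is just nipped between bearing and fence, with no play left, and let go. Nip it gently, do not squeeze it hard. Turn only the inner knob: leave the black drag ring around it as it is set, do not shove the fence by hand, and leave the other things on the bench alone.

Things in the scene. Friction and masses are not known exactly. Their poses are not given: they have to be found in the camera images.
- block_center (a point): centre of the loose setup block, ground aluminium with dark holes: 20 mm thick along its x, 70 mm long along its y, 75 mm high along its z (this point is 37.5 mm up), about 0.2 to 0.35 kg. It starts standing upright on the bench beside the router board
- bearing (a point): on the axis of the fixed router cutter, at mid-height of its guide bearing (steel, 16 mm in diameter, 10 mm high, the top of the cutter). The router board (plywood, 18 mm thick, top 25 mm below this point) lies fixed on the bench; the cutter stands 30 mm high out of it. z is up
- fence_beam (a point): front middle of the fence's aluminium beam, looking along -y to the bearing; x along the fence (250 mm), z up. Two wooden sub-faces, 12 mm thick, sit before it on shims of 0 to 3 mm (vary, not measured): the wood that meets the block lies 12 to 15 mm ahead of this point. 30 mm opening between them. Fence top 20 mm above this point, 41.5 mm above the board. Slides along -y, stays put (8 N drag)
- knob_grip (a point): on the vertical axis of the inner knob, half-way up it: a bare aluminium cylinder 28 mm in diameter and 26 mm high, its top 13 mm above this point and its underside 13 mm below, 1 mm clear of the drag ring. It does not rise or sink when it turns
- inner_knob (a joint): angle of the inner knob (rad), growing clockwise seen from above. Clockwise drives the fence towards the bearing by 10 mm per rad, with a running torque of about 0.1 N m; once the fence nips the block the torque rises by 0.01 N m for each newton of nip, which is some 6 to 10 N for each further 0.02 rad. Range -0.5 to 6
- drag_ring (a joint): angle of the outer drag ring (rad), growing clockwise: black, 66 mm in diameter and 12 mm high with a small thumb tab (to 45 mm from the axis), around the same axis, its top 14 mm below knob_grip. It turns easily (about 0.05 N m) if touched and must stay as set
- ring_mark (a point): yellow mark on top of the drag ring, 30 mm from the axis
- mallet: bystander: carver's round wooden mallet lying on the bench, 217 mm long along its x (handle to +x), head 72 mm in diameter; origin under its middle
- rosette: bystander: carved wooden rosette, 100 mm in diameter, 25 mm high; origin under its centre
- glue: bystander: white glue bottle, 56 mm in diameter, 120 mm high; origin under its centre
- gouge: bystander: carving gouge lying on the bench, 275 mm long along its x, 24 mm high; origin under the middle of its handle
Not all that is in view belongs to the job. Several things look just like the part that bears block_center: the one meant starts farthest from the robot's base.

How it is judged:
On the way:
1. the setup block stands upright on the router board at the bearing, released (horizontal distance between block_center and bearing below 0.032 m and angle between block_center's own z axis and vertical below 0.06 rad and height (world z) of block_center below 0.058 m and contact force between the fingers and setup_block below 0.1 N), for 0.2 s.
At the end, for the whole second after the job is handed in: the setup block stands upright on the router board (within 3 degrees), square to the fence (within 3.4 degrees), and is nipped: both fence and bearing press on it with more than 1 N; all at rest (contact force between each of fence, cutter and setup_block above 1 N and angle between the x axis of block_center and the y axis of fence_beam, either way round below 0.06 rad and angle between block_center's own z axis and vertical below 0.05 rad and height (world z) of block_center below 0.058 m and linear speed of setup_block below 0.01 m/s); the robot touches nothing.
It fails at once if the setup block is squeezed hard between fence and bearing (more than 20 N on either) (contact force between any of fence, cutter and setup_block above 20 N).
It fails at once if the drag ring is turned from its setting (its mark moves more than 3 mm, about 6 degrees) (distance of ring_mark from where it was at the start of the episode above 0.003 m).
It fails at once if the fingers press on the drag ring with more than 5 N (contact force between the fingers and drag_ring above 5 N).
It fails at once if the fence is shoved by hand (more than 5 N) (contact force between any of the arm, the fingers and fence above 5 N).
It fails at once if a bystander is moved by more than 15 mm (distance of any of mallet, rosette, glue, gouge from where it was at the start of the episode above 0.015 m).
It also fails if it takes over 72 s, if anything falls off the work surface, if the arm or the gripper's body presses on something with over 40 N, if the wrist force passes 120 N, or if a joint passes its speed limit or range.

ROBOT

A 6-joint arm with a two-finger parallel gripper is mounted at the origin on the work surface. World frame = base frame: x ahead of the robot, y to its left, z up, the work surface at z = 0. Lengths are in m, angles in rad, forces in N, time in s.
With the tool pointing down it reaches from about 0.275 to 0.75 m from the base axis. Payload 10.2 kg.
Tool frame: the origin (TCP) lies at the very end of the fingers, on their centre line; the grasp point (between the pads) lies 19 mm behind it; z points along the fingers, y is the direction in which the jaws open and shut (so a half turn about z gives the same grasp; the last joint's range is limited). The gripper opens to 85 mm and grips with 20 to 120 N. Pads are 22 mm wide; open, the fingers measure 114 mm over their backs; the gripper's body (76 mm by 85 mm) begins 54 mm behind the grasp point. The pads swing forward as they close: fully open they stand 13 mm farther back than shut.
Start: joints at [-1.425, 0.313, 1.498, -0, 1.331, -0.223], TCP at [0.189, -0.49, 0.231] pointing down, gripper open.
Joint ranges: [-2.94, 2.94], [-0.97, 2.17], [0.19, 2.56], [-1.23, 4.37], [0.02, 3.11], [-2.88, 2.88]. Speed limits (rad/s): [2.39, 2.39, 3.01, 3.14, 3.14, 3.14].

INTERFACE

Orientations are given as a rotation vector (axis times angle).
In Python, from bench import arm, viewer, sign_off gives the robot as it stands.
- The arm moves only by the shell command python3 -m crank 'ROWS' [FORCE]. ROWS is text: rows parted by semicolons, each of 5 numbers parted by spaces: the finger opening in cm, from 0 to 8.54, then the shift along the world's x, y, z in cm, then the turn about the world's z in rad. A call has exactly 8 rows; each row shifts and turns the commanded pose from where the row before left it; what a row does not reach is not made up. A row lasts 1/12 s, in which the tool goes at most 41.7 mm and 7.16 degrees, less where a joint would pass 70% of its speed; a pose out of reach is approached as far as the arm can. A call is refused whole if a number of a shift passes 4.17 or a number of a turn 0.125, either way. A call with a gripper value outside its range is refused whole. The fingers move at their own pace and stop on an object; FORCE is the grip in N (left out, the last holds). Time passes only in rows, so rows that do not move let the fingers close, or fill a call up. It gives the time, the measured TCP pose, the force and the opening at its end, in the units of the state.
- arm.state(): the state, without advancing time (a new reading comes with each control period).
- viewer.get_image(name): name is "scene" or "side" or "wrist"; returns a dict with "img" (400x640x3 uint8, red, green, blue), "camera_matrix" (3x3 intrinsics, pixels), "xyz" and "orientation" of the camera in the world; the wrist camera has in their place "T_tool_cam" (4x4, takes a point from camera to tool coordinates, whose origin is the TCP and whose axes are the flange's). Camera axes: x right, y down, z forward; pixel columns grow to the right and rows downward; lengths in m; the calibration is good to about 2 mm. A picture is of the moment at which its call begins: read the wrist's pose just before it. There is no depth.
- sign_off(): hands the job in, once; it reports no verdict.
The state is a dict: "time": time; "joint_positions": joint angles; "dq": joint speeds; "effort": joint torques, N m; "eef_pos": TCP position; "ee_rot": TCP orientation; "ft_force": force on the tool from outside, world axes, zero at the start; "wrist_torque": the same for the moment, N m; "gripper_width": finger opening in m.
Only numpy, scipy, OpenCV 4.12 (cv2) and the standard library are available. Lean on these libraries where they do the work, as an engineer would, in place of code of your own. Each camera call takes 0.05 s, during which the arm holds its last target.

## Working session

There is one attempt and no reset: what is moved stays moved. The work goes in short steps, Python scripts to look and compute and a shell command to move; the robot and the scene stay as the last step left them, time stands still between calls to the robot, and variables do not carry over. Pictures are saved under pics/ and viewed, and the job is handed in when it is done.

```bash
ls; mkdir -p pics
python3 - <<'E'
from bench import arm, viewer
import cv2, numpy as np
s=arm.state();print(s)
for n in ["scene","side","wrist"]:
    d=viewer.get_image(n); cv2.imwrite(f"pics/{n}0.png",d["img"][:,:,::-1]); print(n,{k:v for k,v in d.items() if k!="img"})
E
```

```text
pics
{'time': 0.0, 'joint_positions': array([-1.42535956e+00,  3.13466578e-01,  1.49848322e+00, -1.26944887e-05,
        1.33100470e+00, -2.23374271e-01]), 'dq': array([ 0.00154597, -0.00115238,  0.00115421,  0.00313435, -0.00104599,
       -0.00145535]), 'effort': array([-1.64835051e-04, -4.12270403e+01, -2.59742993e+01, -2.65042736e-04,
        4.15553106e-03,  2.28963063e-05]), 'eef_pos': array([ 0.18922325, -0.48941804,  0.23070923]), 'ee_rot': array([-3.08698922e+00, -5.75804278e-01, -6.39603636e-05]), 'ft_force': array([0.88897249, 0.44050385, 0.44733494]), 'wrist_torque': array([-0.02371481, -0.00222133,  0.03567716]), 'gripper_width': 0.08529587740967988}
scene {'camera_matrix': array([[406.16295001,   0.        , 321.36205968],
       [  0.        , 406.16295001, 202.3353851 ],
       [  0.        ,   0.        ,   1.        ]]), 'xyz': array([ 1.26534732, -0.39341314,  0.81243056]), 'orientation': array([-2.05199755, -1.17800041,  0.54916954])}
side {'camera_matrix': array([[517.94762133,   0.        , 321.0616093 ],
       [  0.        , 517.94762133, 204.90331295],
       [  0.        ,   0.        ,   1.        ]]), 'xyz': array([-0.29867518,  0.89888762,  0.7996058 ]), 'orientation': array([-0.94513942,  2.23992134, -1.32036108])}
wrist {'camera_matrix': array([[297.44934321,   0.        , 319.12368361],
       [  0.        , 297.44934321, 196.31405803],
       [  0.        ,   0.        ,   1.        ]]), 'T_tool_cam': array([[ 5.51370181e-04, -9.50499763e-01, -3.10724794e-01,
         7.96313648e-02],
       [ 9.99999796e-01,  4.23607099e-04,  4.78660296e-04,
        -6.22917794e-04],
       [-3.23341270e-04, -3.10724994e-01,  9.50499802e-01,
        -1.41558423e-01],
       [ 0.00000000e+00,  0.00000000e+00,  0.00000000e+00,
         1.00000000e+00]])}
```

View pics/scene0.png

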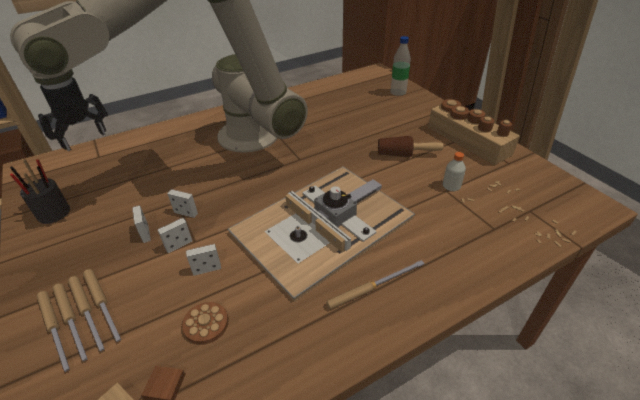

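View pics/side0.png

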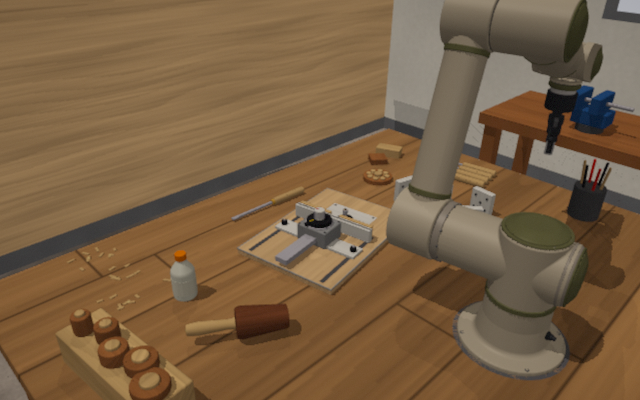

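View pics/wrist0.png

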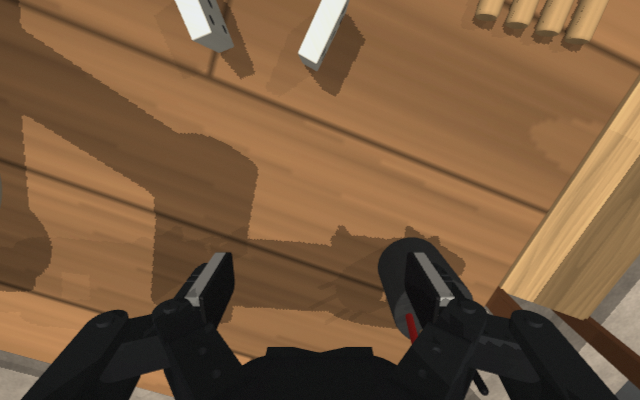

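The scene camera shows four block look-alikes at about (142,225), (182,204), (175,235) and (204,260). The router board is at (320,225), with the knob at (335,195) and the cutter at (297,233). Next I'll locate them all.

```bash
cat > h.py <<'E'
from bench import arm, viewer
import cv2, numpy as np
from scipy.spatial.transform import Rotation as R
def cam(n):
    s=arm.state(); d=viewer.get_image(n); K=d["camera_matrix"]
    if n=="wrist":
        T=np.eye(4);T[:3,:3]=R.from_rotvec(s["ee_rot"]).as_matrix();T[:3,3]=s["eef_pos"];T=T@d["T_tool_cam"]
    else:
        T=np.eye(4);T[:3,:3]=R.from_rotvec(d["orientation"]).as_matrix();T[:3,3]=d["xyz"]
    return d["img"][:,:,::-1].copy(),K,T
def p2w(K,T,uv,z):
    r=T[:3,:3]@np.linalg.inv(K)@[uv[0],uv[1],1]
    return T[:3,3]+r*(z-T[2,3])/r[2]
def w2p(K,T,p):
    c=T[:3,:3].T@(np.array(p)-T[:3,3]); q=K@c; return q[:2]/q[2]
def crop(im,x0,y0,x1,y1,f,name):
    cv2.imwrite(name,cv2.resize(im[y0:y1,x0:x1],None,fx=f,fy=f,interpolation=cv2.INTER_CUBIC))
E
python3 - <<'E'
from h import *
im,K,T=cam("scene")
for uv in [(142,241),(182,215),(176,248),(205,272)]:
    p=p2w(K,T,uv,0);print(uv,p.round(3),np.hypot(*p[:2]).round(3))
crop(im,110,170,250,290,5,"pics/c1.png")
crop(im,220,160,420,300,4,"pics/c2.png")
E
```

```text
(142, 241) [ 0.355 -0.456  0.   ] 0.578
(182, 215) [ 0.308 -0.332  0.   ] 0.454
(176, 248) [ 0.429 -0.382  0.   ] 0.574
(205, 272) [ 0.548 -0.34   0.   ] 0.645
```

View pics/c1.png

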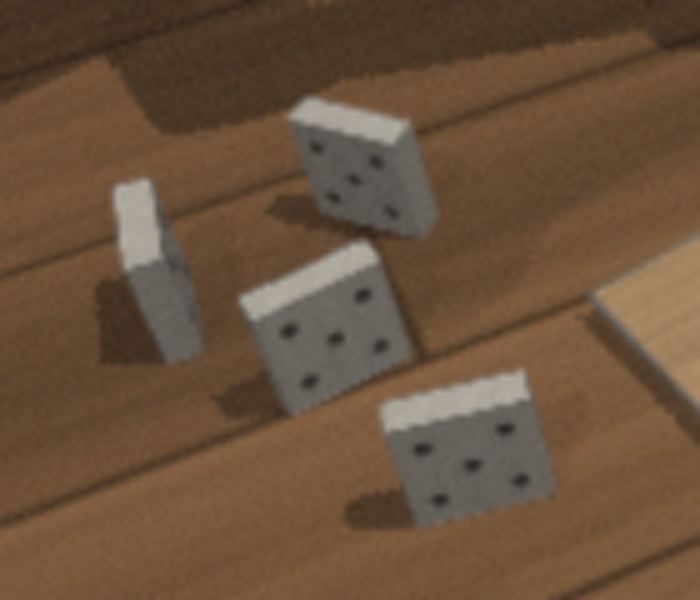

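View pics/c2.png

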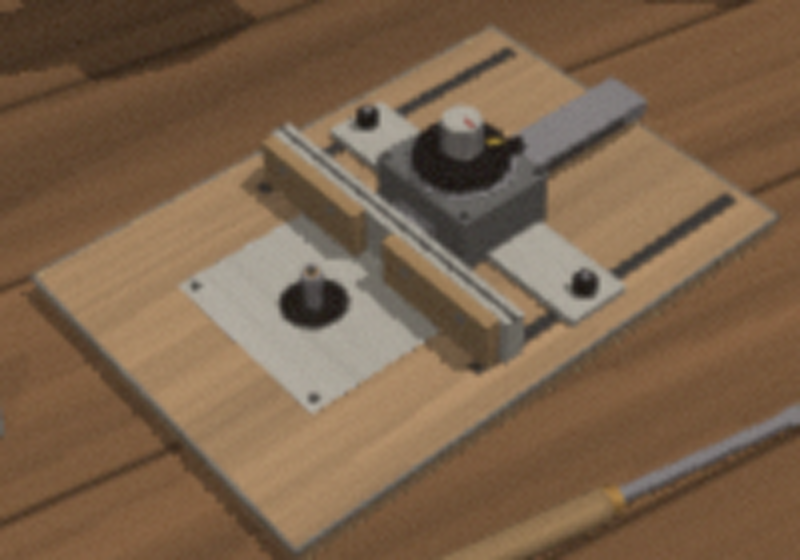

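Four look-alikes at scene pixels (142,225), (182,204), (175,235) and (204,260), at ranges 0.58, 0.45, 0.57 and 0.645 m. The one meant is at (204,260), since it is farthest from the base; the enlarged crop shows it standing upright at (465,450). Next I'll get rough poses for it, the board and the knob.

Run:
```python
from h import *
im,K,T=cam("scene")
f=lambda c,z,n:print(n,p2w(K,T,c,z).round(4))
for c in [(380,410),(525,372),(532,398),(388,432)]: f((110+c[0]/5,170+c[1]/5),.075,"top")
for c in [(418,525),(552,492)]: f((110+c[0]/5,170+c[1]/5),0,"bot")
g=lambda c:(220+c[0]/4,160+c[1]/4)
for c in [(35,278),(295,553),(775,215),(490,27)]: f(g(c),.018,"board")
f(g((312,268)),.048,"cutter top"); 
for c in [(286,126),(520,320)]: f(g(c),.0595,"fence top back")
for c in [(262,148),(495,340)]: f(g(c),.0595,"face top front")
s=arm.state()
for h in [.09,.1,.11]: f(g((463,118)),h,"knob top")
```

```text
top [ 0.5313 -0.3654  0.075 ]
top [ 0.5435 -0.2967  0.075 ]
top [ 0.5617 -0.2993  0.075 ]
top [ 0.5471 -0.366   0.075 ]
bot [ 0.5426 -0.3675 -0.    ]
bot [ 0.5569 -0.3019  0.    ]
board [ 0.454  -0.2385  0.018 ]
board [ 0.7449 -0.1861  0.018 ]
board [0.6644 0.235  0.018 ]
board [0.373  0.1801 0.018 ]
cutter top [ 0.5703 -0.0828  0.048 ]
fence top back [ 0.4439 -0.0376  0.0595]
fence top back [0.6888 0.0039 0.0595]
face top front [ 0.4566 -0.063   0.0595]
face top front [ 0.6951 -0.0186  0.0595]
knob top [0.5327 0.0568 0.09  ]
knob top [0.5429 0.0506 0.1   ]
knob top [0.553  0.0443 0.11  ]
```

The target is (0.546,-0.332) with its thickness at about -10°. The board is at yaw about +10°. I'll move above the block.

```bash
python3 -m crank '8.5 2.2 1 0 .065;8.5 2.2 1 0 .065;8.5 2.2 1 0 .065;8.5 2.2 1 0 .065;8.5 2.2 1 0 .065;8.5 2.2 1 0 .065;8.5 2.2 1 0 .065;8.5 2.2 1 0 .065'; python3 -m crank '8.5 2.2 1 0 .065;8.5 2.2 1 0 .065;8.5 2.2 1 0 .065;8.5 2.2 1 0 .065;8.5 2.2 1 0 .065;8.5 2.2 1 0 .065;8.5 2.2 1 0 .065;8.5 2.2 1 0 .065'; python3 -m crank '8.5 0 0 0 0;8.5 0 0 0 0;8.5 0 0 0 0;8.5 0 0 0 0;8.5 0 0 0 0;8.5 0 0 0 0;8.5 0 0 0 0;8.5 0 0 0 0'
python3 - <<'E'
from h import *
im,K,T=cam("wrist"); cv2.imwrite("pics/w1.png",im)
s=arm.state();print(s["eef_pos"],s["ee_rot"],R.from_rotvec(s["ee_rot"]).as_matrix().round(3)[:,0])
E
```

```text
time: 0.92
eef_pos: [0.3663, -0.409, 0.2312]
ee_rot: [-2.834, -1.355, 0.0]
ft_force: [-0.2, -0.9, 0.3]
gripper_width: 0.0852
time: 1.58
eef_pos: [0.5423, -0.329, 0.2311]
ee_rot: [-2.39, -2.038, 0.0]
ft_force: [0.1, -0.1, 0.2]
gripper_width: 0.0852
time: 2.25
eef_pos: [0.541, -0.3299, 0.2314]
ee_rot: [2.394, 2.034, -0.0]
ft_force: [0.3, 0.4, -0.0]
gripper_width: 0.085
[ 0.54110872 -0.32986661  0.23137145] [2.39417178e+00 2.03391140e+00 2.73619785e-05] [ 0.162  0.987 -0.   ]
```

View pics/w1.png

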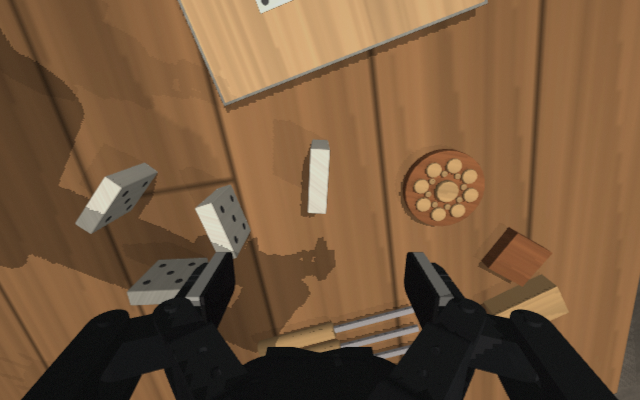

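The wrist view shows the target's top face at about (318,181), between the fingers and slightly ahead of them. I'll zoom in for its corners.

Run:
```python
from h import *
im,K,T=cam("wrist"); crop(im,280,125,360,225,6,"pics/w1c.png")
```

```text
(no output)
```

View pics/w1c.png

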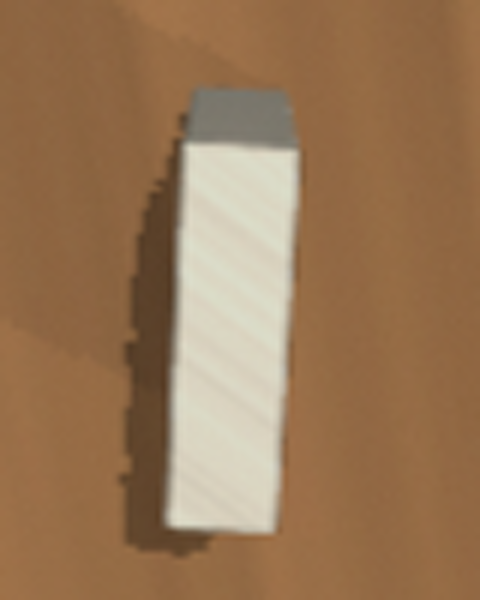

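Run:
```python
from h import *
im,K,T=cam("wrist")
c=[p2w(K,T,(280+(a+.0)/6,125+(b)/6),.075) for a,b in [(182,142),(298,150),(276,533),(166,526)]]
c=np.array(c);print(c.round(4),c.mean(0).round(4))
d=c[0]+c[1]-c[2]-c[3];print(np.degrees(np.arctan2(d[1],d[0])),np.linalg.norm(d)/2, np.linalg.norm(c[0]-c[1]))
s=arm.state();x=R.from_rotvec(s["ee_rot"]).as_matrix()[:,0];print("toolx",np.degrees(np.arctan2(x[1],x[0])),s["eef_pos"])
```

```text
[[ 0.5374 -0.2958  0.075 ]
 [ 0.5563 -0.3002  0.075 ]
 [ 0.5422 -0.3675  0.075 ]
 [ 0.5229 -0.363   0.075 ]] [ 0.5397 -0.3316  0.075 ]
77.95398323325763 0.06873036649393435 0.019416463329565214
toolx 80.70902534141084 [ 0.5411857  -0.329753    0.23130883]
```

```bash
python3 -m crank '8.5 -.1 -.2 -1 -.048;8.5 0 0 -3 0;8.5 0 0 -3 0;8.5 0 0 -3 0;8.5 0 0 -3 0;8.5 0 0 -3 0;8.5 0 0 -2.7 0;8.5 0 0 0 0' 30;  python3 -m crank '5 0 0 0 0;5 0 0 0 0;0 0 0 0 0;0 0 0 0 0;0 0 0 0 0;0 0 0 0 0;0 0 0 0 0;0 0 0 0 0' 30
python3 - <<'E'
from h import *
im,K,T=cam("wrist"); cv2.imwrite("pics/w2.png",im)
E
```

```text
time: 3.07
eef_pos: [0.538, -0.3298, 0.0388]
ee_rot: [-2.435, -1.97, 0.002]
ft_force: [-0.1, 1.7, -0.2]
gripper_width: 0.0849
time: 3.73
eef_pos: [0.5406, -0.332, 0.0454]
ee_rot: [2.441, 1.975, 0.0]
ft_force: [-2.0, 1.1, 6.3]
gripper_width: 0.0197
```

View pics/w2.png

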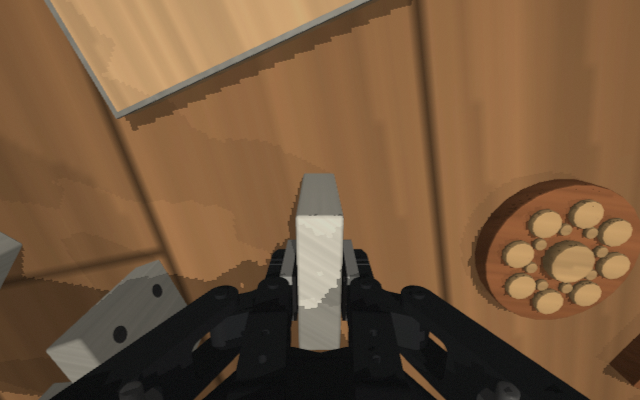

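The block is gripped at a 19.7 mm opening, jaws square on the broad faces. I'll lift it, swing over the board and look at the cutter and fence.

```bash
python3 -m crank '0 0 0 0 0;0 0 0 1 0;0 0 0 2 0;0 0 0 3 0;0 0 0 4 0;0 0 0 4 0;0 0 0 4 0;0 0 0 2 0' 50;  python3 -m crank '0 -.8 2.5 0 -.118;0 -.8 2.5 0 -.118;0 -.8 2.5 0 -.118;0 -.8 2.5 0 -.118;0 -.8 2.5 0 -.118;0 -.8 2.5 0 -.118;0 -.8 2.5 0 -.118;0 -.8 2.5 0 -.118'; python3 -m crank '0 -.8 2.5 0 -.118;0 -.8 2.5 0 -.118;0 0 0 0 0;0 0 0 0 0;0 0 0 0 0;0 0 0 0 0;0 0 0 0 0;0 0 0 0 0'
python3 - <<'E'
from h import *
im,K,T=cam("wrist"); cv2.imwrite("pics/w3.png",im)
x=T[:3,:3]; s=arm.state();x=R.from_rotvec(s["ee_rot"]).as_matrix()[:,0];print("toolx",np.degrees(np.arctan2(x[1],x[0])),s["eef_pos"],s["ft_force"],s["wrist_torque"])
im,K,T=cam("side");crop(im,220,170,420,290,4,"pics/s3.png")
E
```

```text
time: 4.45
eef_pos: [0.5407, -0.3321, 0.2503]
ee_rot: [2.437, 1.972, 0.002]
ft_force: [0.8, -0.0, -1.9]
gripper_width: 0.0193
time: 5.12
eef_pos: [0.4754, -0.1304, 0.2446]
ee_rot: [-3.075, -0.641, 0.0]
ft_force: [0.8, 1.4, -2.5]
gripper_width: 0.0191
time: 5.78
eef_pos: [0.4603, -0.0823, 0.2441]
ee_rot: [-3.129, -0.283, 0.001]
ft_force: [0.2, -0.5, -2.9]
gripper_width: 0.0191
toolx 10.33533437443171 [ 0.46029634 -0.0821646   0.24415394] [ 0.0166725   0.06908706 -1.89765647] [-0.0142747   0.00499339 -0.02106032]
```

View pics/w3.png

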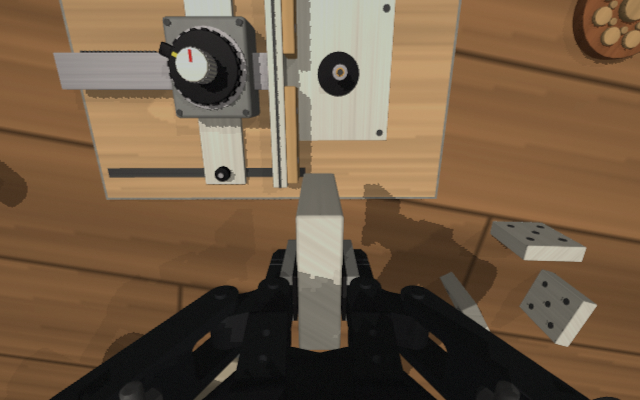

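View pics/s3.png

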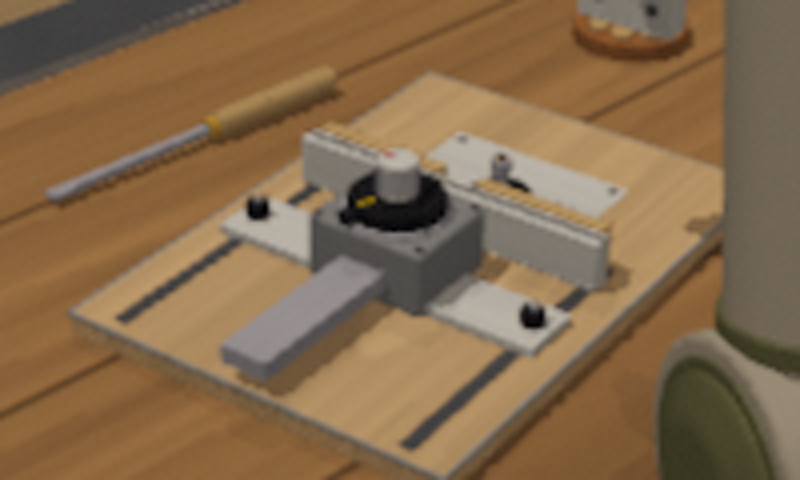

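The wrist view shows the bearing top at (340,72), the fence beam top at about x=277, its wooden face at about x=292, and the knob top at (192,64). I'll enlarge it for accurate pixels.

Run:
```python
import cv2
im=cv2.imread("pics/w3.png"); cv2.imwrite("pics/w3c.png",cv2.resize(im[0:150,150:400],None,fx=3.2,fy=4,interpolation=cv2.INTER_CUBIC))
cv2.imwrite("pics/w3d.png",cv2.resize(im[90:210,240:460],None,fx=3.6,fy=5,interpolation=cv2.INTER_CUBIC))
```

```text
(no output)
```

View pics/w3c.png

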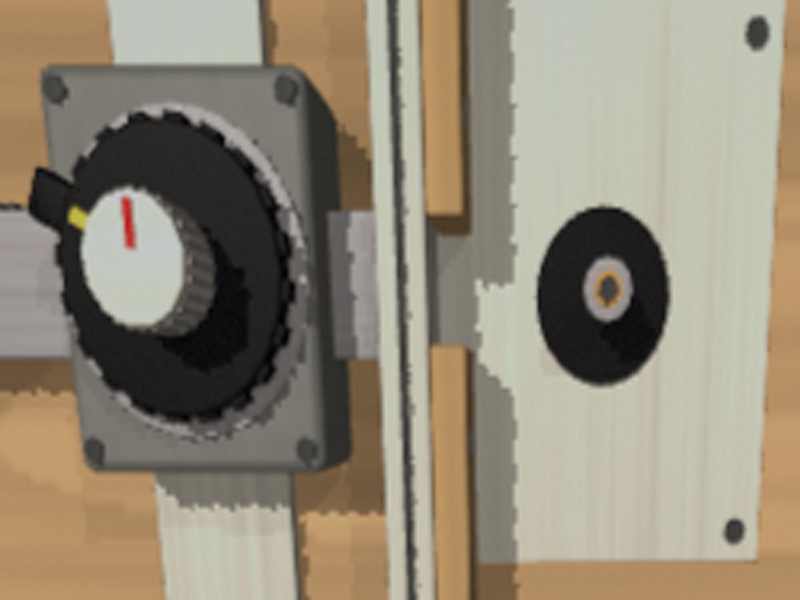

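View pics/w3d.png

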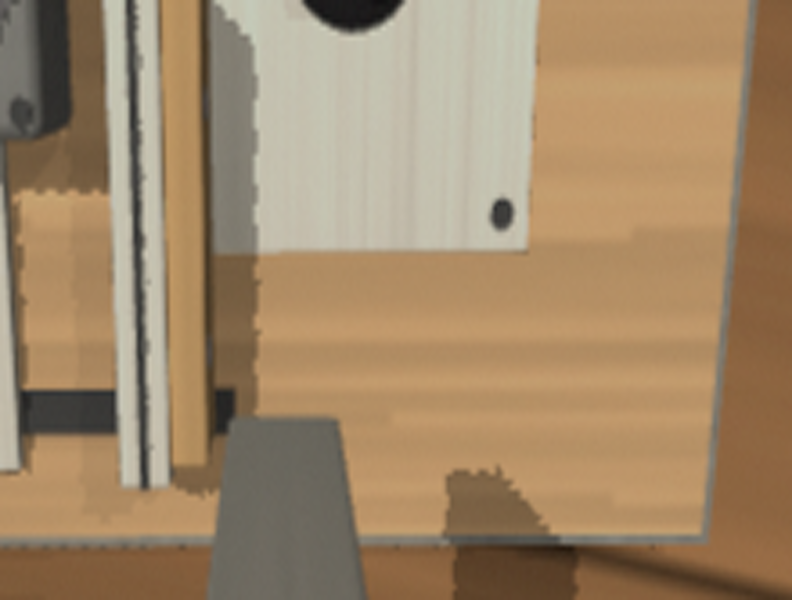

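```bash
cat >> h.py <<'E'
def ray(K,T,uv):
    r=T[:3,:3]@np.linalg.inv(K)@[uv[0],uv[1],1]; return T[:3,3],r/np.linalg.norm(r)
def tri(L):
    A=np.zeros((3,3));b=np.zeros(3)
    for o,r in L:
        P=np.eye(3)-np.outer(r,r);A+=P;b+=P@o
    p=np.linalg.solve(A,b); return p,[np.linalg.norm((np.eye(3)-np.outer(r,r))@(p-o)) for o,r in L]
E
python3 - <<'E'
from h import *
im,K,T=cam("wrist")
_,Ks,Ts=cam("scene");_,Kd,Td=cam("side")
g=lambda a,b:(150+a/3.2,b/4); h=lambda a,b:(240+a/3.6,90+b/5)
B=p2w(K,T,g(607,289),.048);print("bearing",B)
bs=(220+312/4,160+268/4); bd=(220+502/4,170+157/4)
print(p2w(Ks,Ts,bs,.048),p2w(Kd,Td,bd,.048), "tri",tri([ray(K,T,g(607,289)),ray(Ks,Ts,bs),ray(Kd,Td,bd)]))
def ln(a,b,z,n):
    P=p2w(K,T,a,z);Q=p2w(K,T,b,z);d=P-Q;ang=np.arctan2(d[1],d[0]);nrm=np.array([-np.sin(ang),np.cos(ang)])
    print(n,"yaw",np.degrees(ang).round(2),"bearing dist",((P-B)[:2]@nrm).round(4))
ln(g(466,100),h(207,460),.0595,"wood front")
ln(g(422,10),g(436,590),.0595,"beam front top(edge)")
ln(g(422,10),h(170,485),.0595,"beam front long")
ln(h(755,0),h(706,541),.018,"board edge")
ln(g(783,5),g(757,558),.018,"plate edge")
print("tcp y axis etc")
k=[ray(K,T,g(133,258)),ray(Ks,Ts,(220+463/4,160+118/4)),ray(Kd,Td,(220+398/4,170+158/4))]
print("knob",tri(k),tri(k[:2])[0],tri(k[::2])[0],tri(k[1:])[0])
E
```

```text
bearing [ 0.56867007 -0.08375631  0.048     ]
[ 0.57034273 -0.08275364  0.048     ] [ 0.57053852 -0.08582586  0.048     ] tri (array([ 0.56937898, -0.08358274,  0.0485791 ]), [np.float64(0.000772106285387663), np.float64(0.0013967024653574146), np.float64(0.0009422091495731659)])
wood front yaw 9.74 bearing dist 0.0449
beam front top(edge) yaw 10.13 bearing dist 0.0573
beam front long yaw 10.05 bearing dist 0.0574
board edge yaw 10.54 bearing dist -0.1305
plate edge yaw 11.01 bearing dist -0.0601
tcp y axis etc
knob (array([0.54780887, 0.04578427, 0.1071794 ]), [np.float64(0.0013316585840847449), np.float64(0.0018828018982806221), np.float64(0.0012700361758416247)]) [0.54667648 0.04770067 0.10367516] [0.54673109 0.04543256 0.10860091] [0.5492583  0.04516294 0.10731328]
```

The bearing is at (0.569,-0.084), the fence yaw is about 10.2°, and the wood face is about 45 mm from the bearing axis. That is about 17 mm of travel. The knob top is at about (0.547,0.046,0.107). I'll bring the block between bearing and fence, 3 mm off the bearing, and stop just above the board.

```bash
python3 -m crank '0 2.1 .38 0 0;0 2.1 .38 0 0;0 2.1 .38 0 0;0 2.1 .38 0 0;0 2.1 .38 0 0;0 0 0 0 0;0 0 0 0 0;0 0 0 0 0';  python3 -m crank '0 0 0 -2.5 0;0 0 0 -2.5 0;0 0 0 -2.5 0;0 0 0 -2.5 0;0 0 0 0 0;0 0 0 0 0;0 0 0 0 0;0 0 0 0 0'
python3 - <<'E'
from h import *
im,K,T=cam("wrist"); cv2.imwrite("pics/w4.png",im)
s=arm.state();x=R.from_rotvec(s["ee_rot"]).as_matrix()[:,0];print("toolx",np.degrees(np.arctan2(x[1],x[0])),s["eef_pos"],s["ft_force"],s["wrist_torque"])
im,K,T=cam("side");crop(im,260,150,420,270,5,"pics/s4.png")
im,K,T=cam("scene");crop(im,220,140,420,290,4,"pics/sc4.png")
E
```

```text
time: 6.7
eef_pos: [0.5647, -0.0628, 0.2441]
ee_rot: [-3.129, -0.284, 0.001]
ft_force: [-0.3, 0.3, -2.1]
gripper_width: 0.0194
time: 7.37
eef_pos: [0.5659, -0.0631, 0.1464]
ee_rot: [3.127, 0.283, 0.005]
ft_force: [0.5, 0.4, -2.2]
gripper_width: 0.0193
toolx 10.35615247634154 [ 0.56585969 -0.06297028  0.14608944] [ 0.82249428 -0.20042914 -1.88916466] [0.00051629 0.03667174 0.00706733]
```

View pics/w4.png

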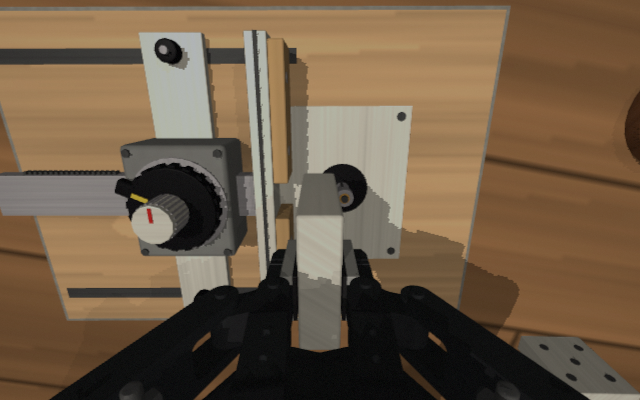

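View pics/sc4.png

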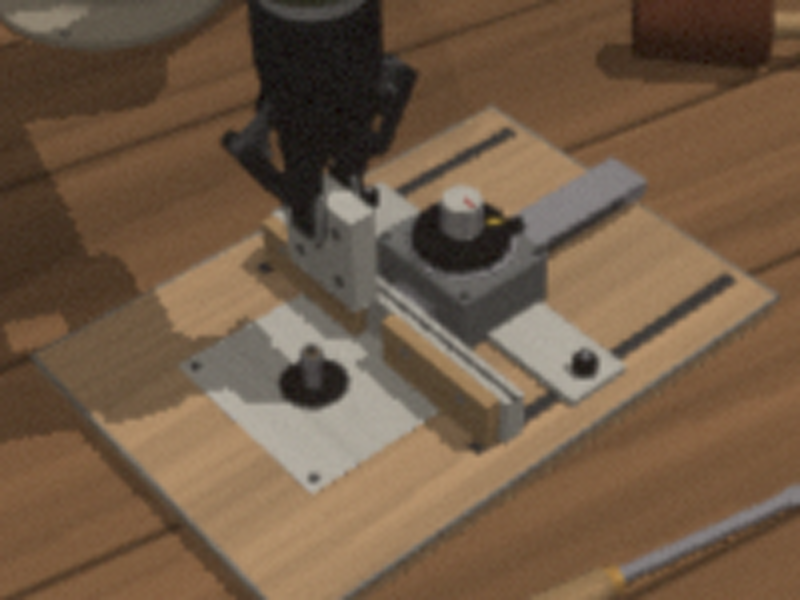

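The bearing top is at about (346,196), right of the block, and the wood front is at about x=290, left of it. I'll check the lateral clearances in this frame.

Run:
```python
from h import *
im,K,T=cam("wrist"); crop(im,240,150,400,260,5,"pics/w4c.png")
B=p2w(K,T,(346,196),.048); s=arm.state(); M=R.from_rotvec(s["ee_rot"]).as_matrix()
print("bearing world",B,"in tool",M.T@(B-s["eef_pos"]))
for uv in [(300,213),(342,214)]:
    P=p2w(K,T,uv,s["eef_pos"][2]+.0296);print("block corner in tool",M.T@(P-s["eef_pos"]))
P=p2w(K,T,(289,100),.0595);print("wood tool",M.T@(P-s["eef_pos"]))
```

```text
bearing world [ 0.57142523 -0.08445787  0.048     ] in tool [0.00182405 0.02228613 0.09716245]
block corner in tool [ 0.03578991 -0.00826607 -0.02956282]
block corner in tool [ 0.03535669  0.00873875 -0.02955212]
wood tool [ 0.07901093 -0.02240511  0.08572495]
```

View pics/w4c.png

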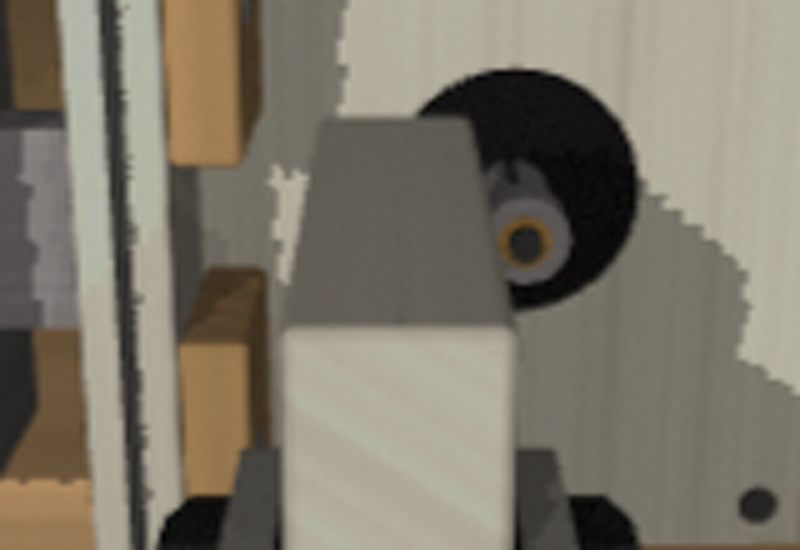

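There is about 4 mm to the bearing and 12 mm to the fence, so it is safe to lower to about 2 mm above the board.

```bash
python3 -m crank '0 0 0 -1.5 0;0 0 0 -1.5 0;0 0 0 -1.5 0;0 0 0 -1.5 0;0 0 0 -1 0;0 0 0 -.7 0;0 0 0 -.4 0;0 0 0 0 0'
python3 -m crank '0 0 0 0 0;0 0 0 0 0;0 0 0 0 0;0 0 0 0 0;0 0 0 0 0;0 0 0 0 0;0 0 0 0 0;0 0 0 0 0'
```

```text
time: 8.23
eef_pos: [0.5656, -0.0628, 0.0639]
ee_rot: [3.128, 0.284, 0.001]
ft_force: [-0.3, 0.5, -1.5]
gripper_width: 0.0191
time: 8.9
eef_pos: [0.5654, -0.0627, 0.0634]
ee_rot: [3.129, 0.284, 0.001]
ft_force: [0.1, -0.2, -0.5]
gripper_width: 0.0192
```

```bash
python3 -m crank '0 0 0 .1 0;0 0.02 -.1 0 0;0 0.02 -.1 0 0;0 0.01 -.05 0 0;0 0 0 0 0;0 0 0 0 0;0 0 0 0 0;0 0 0 0 0'
python3 - <<'E'
from h import *
im,K,T=cam("wrist"); crop(im,240,90,400,210,5,"pics/w5.png")
for i in range(2): s=arm.state();print(s["eef_pos"],s["ft_force"],s["wrist_torque"])
E
```

```text
time: 9.57
eef_pos: [0.5657, -0.0652, 0.0643]
ee_rot: [-3.129, -0.284, 0.0]
ft_force: [0.6, -1.1, -1.5]
gripper_width: 0.0194
[ 0.56572558 -0.06516621  0.0642797 ] [ 0.44146969 -0.31809199 -2.37341278] [ 0.0445945  -0.02237536  0.01537886]
[ 0.56572558 -0.06516621  0.0642797 ] [ 0.44146969 -0.31809199 -2.37341278] [ 0.0445945  -0.02237536  0.01537886]
```

View pics/w5.png

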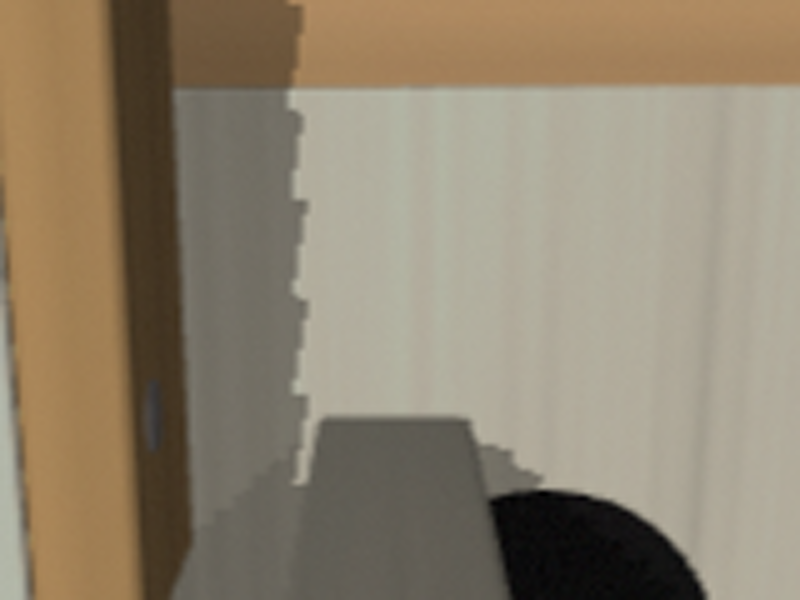

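```bash
for i in 1; do python3 -m crank '0 0.01 -.05 0 0;0 0 0 0 0;0 0 0 0 0;0 0 0 0 0;0 0 0 0 0;0 0 0 0 0;0 0 0 0 0;0 0 0 0 0'; python3 -m crank '0 0.01 -.05 0 0;0 0 0 0 0;0 0 0 0 0;0 0 0 0 0;0 0 0 0 0;0 0 0 0 0;0 0 0 0 0;0 0 0 0 0'; done
```

```text
time: 10.28
eef_pos: [0.5658, -0.0657, 0.0643]
ee_rot: [3.129, 0.284, 0.0]
ft_force: [-0.1, 1.1, -2.2]
gripper_width: 0.0193
time: 10.95
eef_pos: [0.566, -0.0662, 0.0643]
ee_rot: [3.129, 0.284, 0.0]
ft_force: [0.1, -0.2, -1.9]
gripper_width: 0.0195
```

```bash
python3 -m crank '0 0.01 -.05 0 0;0 0 0 0 0;0 0 0 0 0;0 0 0 0 0;0 0 0 0 0;0 0 0 0 0;0 0 0 0 0;0 0 0 0 0'
python3 - <<'E'
from h import *
S=[]
for i in range(6): viewer.get_image("wrist"); s=arm.state(); S.append(np.r_[s["eef_pos"],s["ft_force"],s["wrist_torque"]])
print(np.mean(S,0).round(4),np.std(S,0).round(3))
E
```

```text
time: 11.62
eef_pos: [0.566, -0.0667, 0.0643]
ee_rot: [3.129, 0.284, -0.0]
ft_force: [-0.5, 0.1, -1.9]
gripper_width: 0.0192
[ 0.566  -0.0667  0.0643 -0.0923  0.2691 -2.2897 -0.0066 -0.0041  0.0036] [0.    0.    0.    0.432 0.303 0.549 0.039 0.012 0.04 ]
```

```bash
cat > ft.py <<'E'
from h import *
S=[]
for i in range(6): viewer.get_image("wrist"); s=arm.state(); S.append(np.r_[s["eef_pos"],s["ft_force"],s["wrist_torque"]])
print(np.mean(S,0).round(4))
E
python3 -m crank '0 0.01 -.05 0 0;0 0 0 0 0;0 0 0 0 0;0 0 0 0 0;0 0 0 0 0;0 0 0 0 0;0 0 0 0 0;0 0 0 0 0'; python3 ft.py
```

```text
time: 12.58
eef_pos: [0.5661, -0.0671, 0.0643]
ee_rot: [-3.129, -0.284, 0.0]
ft_force: [-1.0, 2.1, -1.2]
gripper_width: 0.0193
[ 0.5661 -0.0671  0.0643 -0.3825  3.2651 -1.0703  0.6747  0.0739  0.0095]
```

Contact with the bearing shows as 3.3 N along +y. I'll ease back 0.3 mm, set the block down and release it.

```bash
python3 -m crank '0 -.01 .03 0 0;0 0 0 -.05 0;0 0 0 -.05 0;0 0 0 0 0;0 0 0 0 0;0 0 0 0 0;0 0 0 0 0;0 0 0 0 0' 20; python3 ft.py
```

```text
time: 13.55
eef_pos: [0.5662, -0.067, 0.0635]
ee_rot: [3.129, 0.284, 0.001]
ft_force: [0.6, 2.1, 2.1]
gripper_width: 0.0194
[ 0.5662 -0.067   0.0635 -0.2514  2.0334  1.9854  0.3417  0.1078 -0.0024]
```

```bash
python3 -m crank '3 0 0 0 0;3 0 0 0 0;5 0 0 0 0;5 0 0 0 0;5 0 0 0 0;5 0 0 0 0;5 0 0 0 0;5 0 0 0 0' 20; python3 -m crank '5 0 0 .5 0;5 0 0 1.5 0;5 0 0 3 0;5 0 0 3 0;5 0 0 3 0;5 0 0 3 0;5 0 0 3 0;5 0 0 0 0'
python3 - <<'E'
from h import *
im,K,T=cam("wrist"); cv2.imwrite("pics/w6.png",im)
im,K,T=cam("scene");crop(im,220,140,420,290,4,"pics/sc6.png")
print(arm.state()["ft_force"])
E
```

```text
time: 14.52
eef_pos: [0.5661, -0.0669, 0.0633]
ee_rot: [3.129, 0.284, 0.0]
ft_force: [-0.3, -0.6, 0.4]
gripper_width: 0.0501
time: 15.18
eef_pos: [0.5678, -0.0674, 0.2399]
ee_rot: [3.124, 0.283, 0.015]
ft_force: [0.7, 0.5, 0.1]
gripper_width: 0.0504
[-0.15250008  0.39811217 -1.16268337]
```

View pics/w6.png

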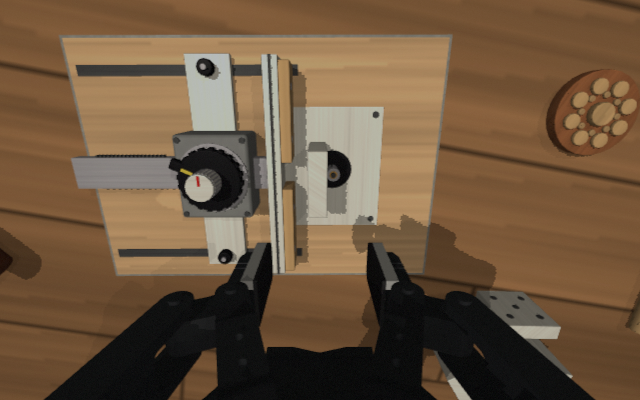

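View pics/sc6.png

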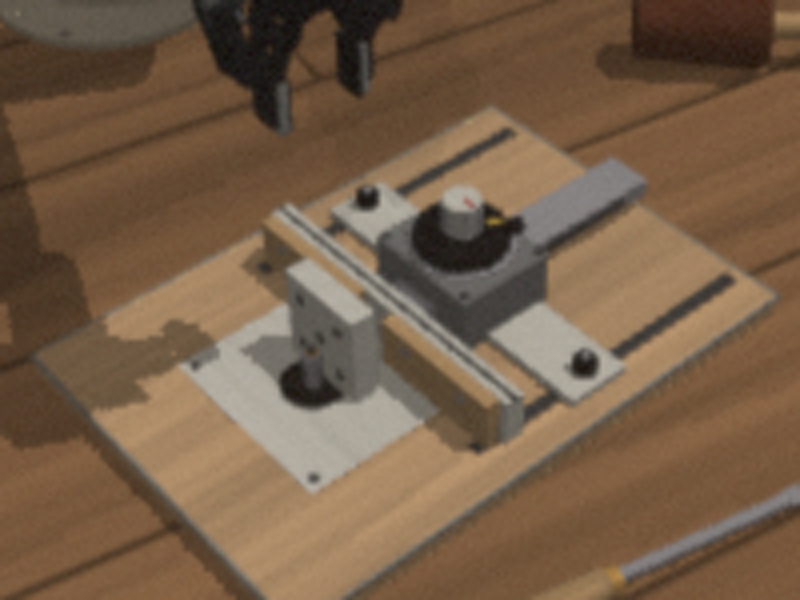

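The block stands upright against the bearing, square to the fence. Now I'll go above the knob, pre-turned for one clockwise stroke.

```bash
python3 -m crank '5 -.25 1.4 0 .115;5 -.25 1.4 0 .115;5 -.25 1.4 0 .115;5 -.25 1.4 0 .115;5 -.25 1.4 0 .115;5 -.25 1.4 0 .115;5 -.25 1.4 0 .115;5 -.25 1.4 0 .115'; python3 -m crank '5 0 0 -1 .1;5 0 0 -1 0;5 0 0 -1 0;5 0 0 -1 0;5 0 0 0 0;5 0 0 0 0;5 0 0 0 0;5 0 0 0 0'
 python3 - <<'E'
from h import *
im,K,T=cam("wrist"); cv2.imwrite("pics/w7.png",im)
s=arm.state();x=R.from_rotvec(s["ee_rot"]).as_matrix()[:,0];print("toolx",np.arctan2(x[1],x[0]),s["eef_pos"],s["joint_positions"])
E
```

```text
time: 15.95
eef_pos: [0.5453, 0.0458, 0.2318]
ee_rot: [-2.671, -1.65, 0.003]
ft_force: [0.8, -0.1, 0.6]
gripper_width: 0.05
time: 16.62
eef_pos: [0.5463, 0.0449, 0.1938]
ee_rot: [2.592, 1.774, 0.001]
ft_force: [-0.8, 1.0, -0.0]
gripper_width: 0.0502
toolx 1.2002067116100483 [0.54629402 0.04495392 0.19377975] [-1.31690060e-01  3.93766878e-01  1.48465703e+00 -6.53289895e-06
  1.26223546e+00  2.38901634e-01]
```

View pics/w7.png

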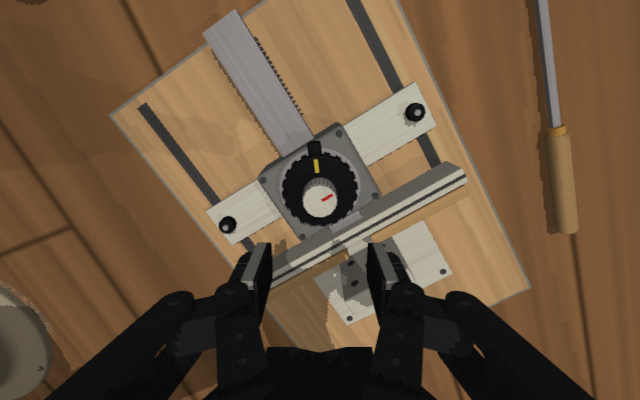

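The knob top is at about (319,200) and the yellow mark at (317,166). I'll refine that, and confirm the height with a second wrist view, since this one and w3 give a good baseline.

Run:
```python
from h import *
im,K,T=cam("wrist"); np.savez("v7.npz",K=K,T=T); crop(im,270,120,370,240,5,"pics/w7c.png")
```

```text
(no output)
```

View pics/w7c.png

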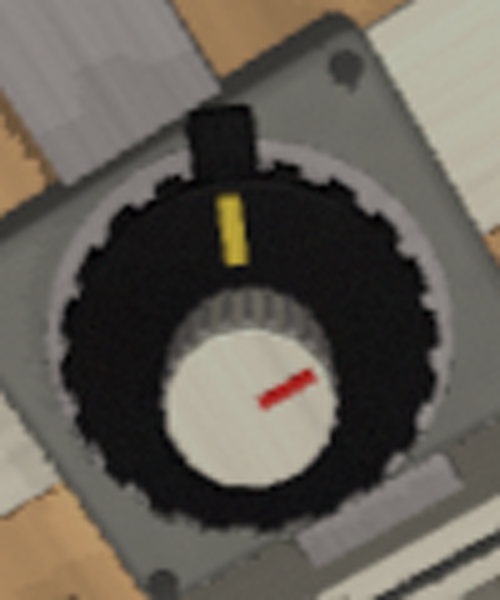

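Run:
```python
from h import *
v=np.load("v7.npz");K,T=v["K"],v["T"]
s=arm.state();M=R.from_rotvec(s["ee_rot"]).as_matrix()
for z in (.1,.104,.107,.11):
    P=p2w(K,T,(319.8,201.6),z);print(z,P,M.T@(P-s["eef_pos"]))
P=p2w(K,T,(320,191.4),.08);print("ring",P)
# tri with w3 view + scene + side
from scipy.spatial.transform import Rotation
M3=R.from_euler('z',np.arctan2(np.sin(np.radians(10.34)),np.cos(np.radians(10.34)))).as_matrix()@np.diag([1,-1,-1])
T3=np.eye(4);T3[:3,:3]=M3;T3[:3,3]=[.4603,-.0822,.2441];T3=T3@viewer.get_image("wrist")["T_tool_cam"]
a=ray(K,T,(319.8,201.6));b=ray(K,T3,(191.6,64.5))
_,Ks,Ts=cam("scene");_,Kd,Td=cam("side")
c=ray(Ks,Ts,(335.75,189.5));d=ray(Kd,Td,(319.5,209.5))
print(tri([a,b]),tri([a,b,c,d]),tri([a,c,d]))
```

```text
0.1 [0.54599506 0.04345219 0.1       ] [-0.00155941  0.00024189  0.09377267]
0.104 [0.54648463 0.04474902 0.104     ] [-0.00017248  0.00023246  0.08977294]
0.107 [0.5468518  0.04572165 0.107     ] [0.00086772 0.00022539 0.08677315]
0.11 [0.54721897 0.04669427 0.11      ] [0.00190792 0.00021831 0.08377336]
ring [0.5472148  0.04594491 0.08      ]
(array([0.54695107, 0.04570877, 0.10701663]), [np.float64(9.877291125653142e-05), np.float64(9.877291125630187e-05)]) (array([0.54770107, 0.04577478, 0.10720988]), [np.float64(0.0008187096990183886), np.float64(0.0006751320077555059), np.float64(0.0019827986371795635), np.float64(0.0012363025127764347)]) (array([0.54801346, 0.04576705, 0.1073081 ]), [np.float64(0.0011195492393467857), np.float64(0.0017990254736355309), np.float64(0.0011953443060378412)])
```

The knob top is at (0.547,0.0457,0.107), agreed by three views. I'll descend to TCP z≈0.088, slowing at the end, with the fingers open 5 cm.

```bash
python3 -m crank '5 .06 .08 -2 0;5 0 0 -2 0;5 0 0 -2 0;5 0 0 -1.5 0;5 0 0 -1 0;5 0 0 -.7 0;5 0 0 -.3 0;5 0 0 0 0' 20;python3 -m crank '5 0 0 0 0;5 0 0 0 0;5 0 0 -.3 0;5 0 0 -.3 0;5 0 0 -.3 0;5 0 0 -.1 0;5 0 0 0 0;5 0 0 0 0' 20; python3 ft.py
python3 - <<'E'
from h import *
im,K,T=cam("wrist"); cv2.imwrite("pics/w8.png",im)
im,K,T=cam("side");crop(im,260,150,420,270,5,"pics/s8.png")
E
```

```text
time: 17.53
eef_pos: [0.5467, 0.0459, 0.0982]
ee_rot: [-2.592, -1.775, 0.0]
ft_force: [0.8, 0.5, 0.2]
gripper_width: 0.0498
time: 18.2
eef_pos: [0.5466, 0.0459, 0.0882]
ee_rot: [-2.592, -1.775, 0.0]
ft_force: [-0.6, 0.2, 0.8]
gripper_width: 0.0501
[ 0.5467  0.0459  0.0884  0.2606 -0.1417  0.0044 -0.0102  0.0131  0.0078]
```

View pics/w8.png

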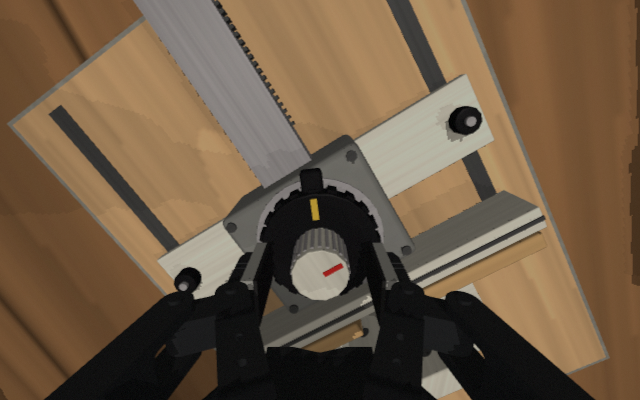

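View pics/s8.png

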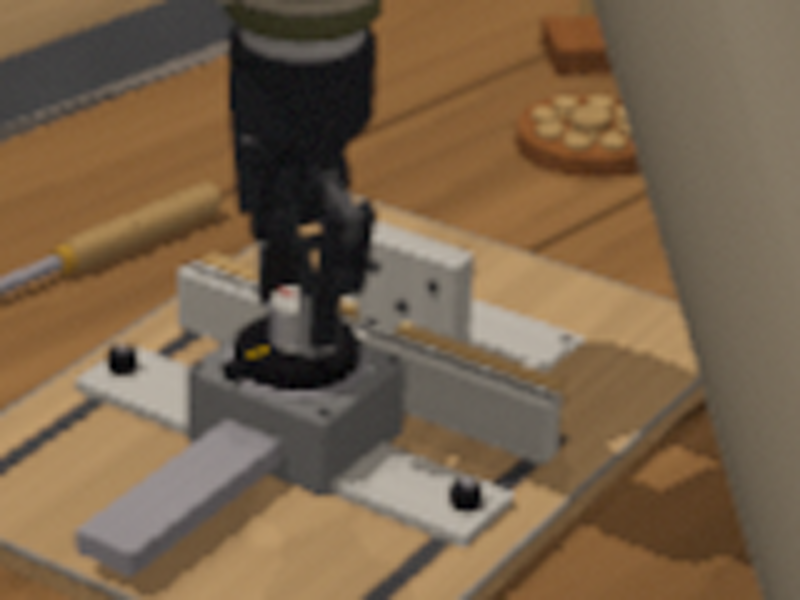

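The knob sits centred between the pads at (320,278), with the tips above the ring. I'll close gently and look at the forces.

```bash
python3 -m crank '3.5 0 0 0 0;3.5 0 0 0 0;3 0 0 0 0;2.5 0 0 0 0;0 0 0 0 0;0 0 0 0 0;0 0 0 0 0;0 0 0 0 0' 25; python3 ft.py;python3 -m crank '0 0 0 0 -.02;0 0 0 0 -.04;0 0 0 0 -.04;0 0 0 0 -.04;0 0 0 0 -.04;0 0 0 0 -.02;0 0 0 0 0;0 0 0 0 0'; python3 ft.py
python3 - <<'E'
from h import *
im,K,T=cam("wrist"); cv2.imwrite("pics/w9.png",im)
E
```

```text
time: 19.27
eef_pos: [0.547, 0.0458, 0.0885]
ee_rot: [2.592, 1.775, 0.001]
ft_force: [2.1, -1.0, 1.0]
gripper_width: 0.0268
[ 0.547   0.0458  0.0885  2.7293 -1.3483  1.9213 -0.2478 -0.4883  0.0081]
time: 20.23
eef_pos: [0.547, 0.0458, 0.0885]
ee_rot: [2.756, 1.508, 0.001]
ft_force: [4.9, -2.7, 2.7]
gripper_width: 0.0268
[ 0.5469  0.0458  0.0885  4.9733 -2.3986  2.3563 -0.381  -0.7777 -0.0439]
```

View pics/w9.png

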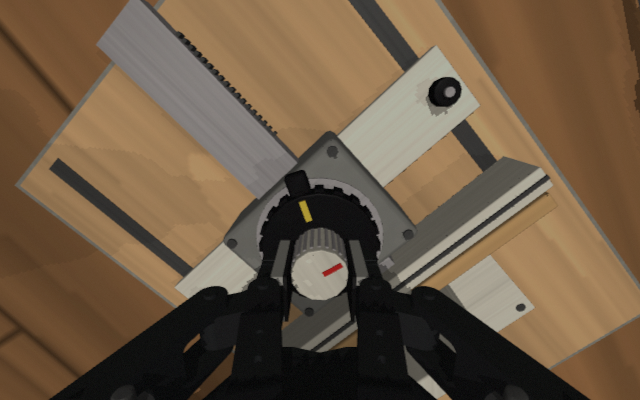

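The red knob mark stays fixed in the tool frame, so the knob turns with the fingers. I'll ease the sideways load slightly and wind on, reading torque while turning.

```bash
cat > tq.py <<'E'
from h import *
s=arm.state();x=R.from_rotvec(s["ee_rot"]).as_matrix()[:,0]
print("now Mz",s["wrist_torque"].round(3),"F",s["ft_force"].round(1),"yaw",np.arctan2(x[1],x[0]).round(4),s["eef_pos"].round(4))
E
python3 -m crank '0 .03 -.015 0 -.03;0 0 0 0 -.06;0 0 0 0 -.06;0 0 0 0 -.06;0 0 0 0 -.06;0 0 0 0 -.06;0 0 0 0 -.06;0 0 0 0 -.06' 25; python3 tq.py; python3 -m crank '0 0 0 0 -.06;0 0 0 0 -.06;0 0 0 0 -.06;0 0 0 0 -.06;0 0 0 0 -.05;0 0 0 0 -.04;0 0 0 0 -.03;0 0 0 0 -.02' 25; python3 tq.py;  python3 ft.py
python3 - <<'E'
from h import *
im,K,T=cam("wrist"); cv2.imwrite("pics/w10.png",im)
im,K,T=cam("scene");crop(im,220,140,420,290,4,"pics/sc10.png")
E
```

```text
time: 21.25
eef_pos: [0.547, 0.0457, 0.0885]
ee_rot: [3.024, 0.851, 0.0]
ft_force: [3.3, -1.5, 3.6]
gripper_width: 0.0268
now Mz [-0.27  -0.54   0.078] F [ 3.3 -1.5  3.6] yaw 0.5486 [0.547  0.0457 0.0885]
time: 21.92
eef_pos: [0.547, 0.0457, 0.0885]
ee_rot: [3.13, 0.267, 0.0]
ft_force: [4.3, -1.7, 4.0]
gripper_width: 0.0269
now Mz [-0.35  -0.634  0.086] F [ 4.3 -1.7  4. ] yaw 0.17 [0.547  0.0457 0.0885]
[ 0.547   0.0457  0.0885  3.6797 -2.3763  5.1254 -0.3835 -0.5594 -0.0094]
```

View pics/w10.png

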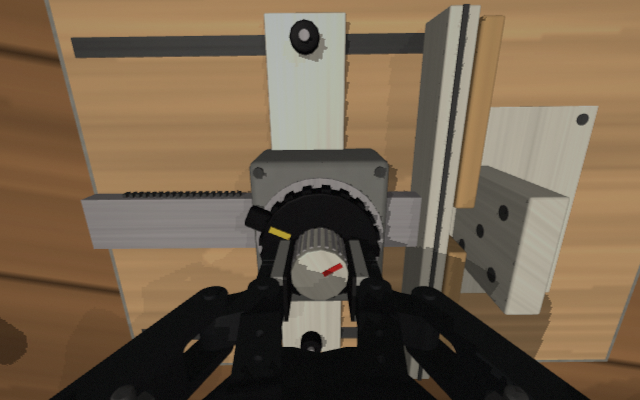

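View pics/sc10.png

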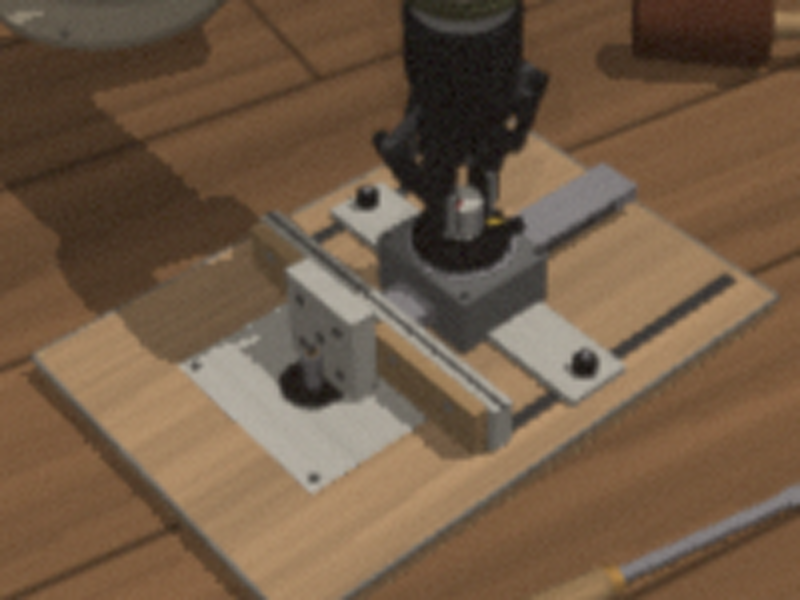

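1.03 rad turned, running torque about 0.085 N m, and the ring is to be checked. I'll compute its mark in the world and the remaining gap.

Run:
```python
from h import *
v=np.load("v7.npz")
print("mark before",p2w(v["K"],v["T"],(270+232/5,120+230/5),.08))
im,K,T=cam("wrist"); np.savez("v10.npz",K=K,T=T)
print("mark now",p2w(K,T,(279.5,233.5),.08))
crop(im,400,0,620,160,3.6,"pics/w10a.png");crop(im,250,180,400,300,5,"pics/w10b.png")
```

```text
mark before [0.55266289 0.06874908 0.08      ]
mark now [0.55191289 0.06930262 0.08      ]
```

View pics/w10b.png

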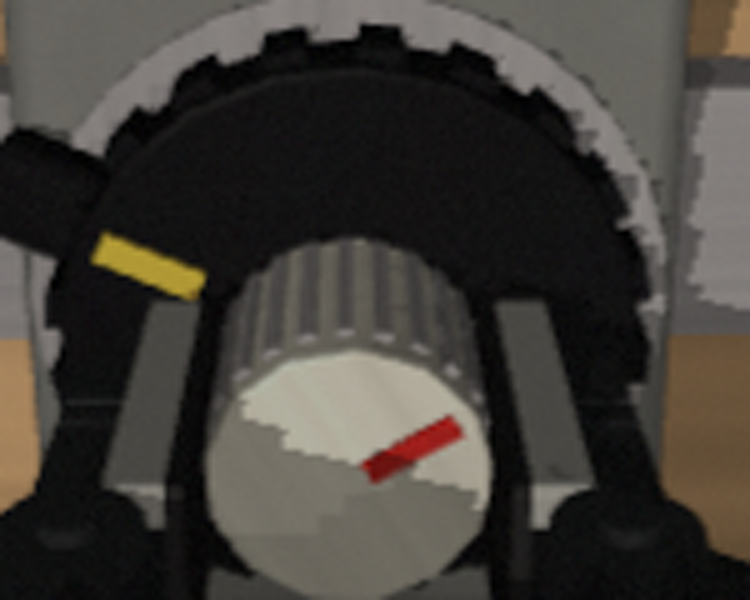

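Run:
```python
from h import *
im,K,T=cam("wrist"); crop(im,400,150,600,320,4,"pics/w10d.png")
```

```text
(no output)
```

View pics/w10d.png

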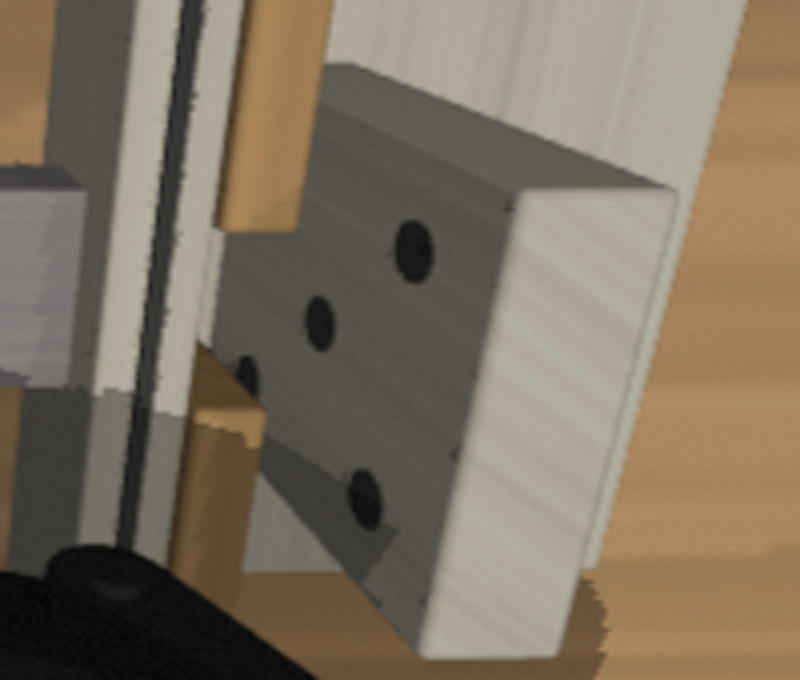

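Run:
```python
from h import *
v=np.load("v10.npz");K,T=v["K"],v["T"]
y=np.array([-np.sin(np.radians(10.2)),np.cos(np.radians(10.2))])
def d(uv,z): P=p2w(K,T,uv,z);return (P[:2]@y).round(4)
print("block",d((528.5,198.75),.093),d((507.5,313.75),.093))
print("wood",d((483,150),.0595),d((474.5,208),.0595))
```

```text
block -0.1534 -0.156
wood -0.1458 -0.1465
```

The remaining gap is about 7–9 mm. Joint 6 effort should be a cleaner torque gauge, so I'll wind 0.4 rad more and read it too.

```bash
cat > tq.py <<'E'
from h import *
def rd():
    s=arm.state();x=R.from_rotvec(s["ee_rot"]).as_matrix()[:,0]
    print("Mz",s["wrist_torque"][2].round(3),"e6",s["effort"][5].round(4),"dq6",s["dq"][5].round(3),"F",s["ft_force"].round(1),"yaw",np.arctan2(x[1],x[0]).round(4))
rd()
for i in range(4): viewer.get_image("wrist");rd()
E
python3 tq.py; python3 -m crank '0 0 0 0 -.05;0 0 0 0 -.05;0 0 0 0 -.05;0 0 0 0 -.05;0 0 0 0 -.05;0 0 0 0 -.05;0 0 0 0 -.02;0 0 0 0 -.02' 25; python3 tq.py;python3 -m crank '0 0 0 0 -.005;0 0 0 0 -.005;0 0 0 0 -.005;0 0 0 0 -.005;0 0 0 0 -.005;0 0 0 0 -.005;0 0 0 0 -.005;0 0 0 0 -.005'; python3 tq.py
```

```text
Mz -0.008 e6 0.0225 dq6 -0.001 F [ 3.1 -1.1  5.4] yaw 0.1714
Mz 0.012 e6 0.0225 dq6 0.0 F [ 3.6 -1.8  5.2] yaw 0.1714
Mz 0.009 e6 0.0225 dq6 0.0 F [ 3.4 -1.7  5.3] yaw 0.1714
Mz 0.004 e6 0.0225 dq6 -0.0 F [ 3.2 -2.8  5.4] yaw 0.1714
Mz 0.009 e6 0.0225 dq6 0.0 F [ 3.8 -2.8  4.5] yaw 0.1714
time: 23.28
eef_pos: [0.547, 0.0457, 0.0885]
ee_rot: [3.13, -0.266, 0.001]
ft_force: [3.7, -3.7, 4.5]
gripper_width: 0.0271
Mz 0.054 e6 -0.153 dq6 0.234 F [ 3.7 -3.7  4.5] yaw -0.1695
Mz 0.053 e6 0.0186 dq6 -0.042 F [ 2.5 -3.   5.2] yaw -0.1707
Mz 0.009 e6 0.2218 dq6 -0.019 F [ 2.9 -2.8  4.7] yaw -0.1692
Mz 0.032 e6 0.0603 dq6 -0.004 F [ 3.3 -2.4  6.3] yaw -0.1688
Mz 0.045 e6 0.0088 dq6 -0.003 F [ 3.2 -1.9  4.4] yaw -0.1687
time: 24.15
eef_pos: [0.547, 0.0457, 0.0885]
ee_rot: [3.124, -0.327, 0.0]
ft_force: [2.6, -3.2, 5.5]
gripper_width: 0.0271
Mz 0.097 e6 0.021 dq6 0.058 F [ 2.6 -3.2  5.5] yaw -0.2087
Mz 0.045 e6 0.0666 dq6 -0.009 F [ 3.1 -2.5  5. ] yaw -0.209
Mz 0.025 e6 0.0997 dq6 -0.003 F [ 3.7 -3.3  5.5] yaw -0.2087
Mz 0.036 e6 0.0625 dq6 -0.0 F [ 2.5 -2.6  5.6] yaw -0.2086
Mz 0.04 e6 0.051 dq6 -0.0 F [ 3.9 -1.9  4.5] yaw -0.2086
```

```bash
python3 -m crank '0 0 0 0 -.015;0 0 0 0 -.015;0 0 0 0 -.015;0 0 0 0 -.015;0 0 0 0 -.015;0 0 0 0 -.015;0 0 0 0 -.015;0 0 0 0 -.015'; python3 tq.py|head -2
python3 - <<'E'
from h import *
im,K,T=cam("wrist"); cv2.imwrite("pics/w11.png",im);crop(im,380,60,620,240,3.3,"pics/w11c.png")
E
```

```text
time: 25.02
eef_pos: [0.547, 0.0456, 0.0885]
ee_rot: [3.099, -0.515, 0.001]
ft_force: [3.1, -3.0, 5.1]
gripper_width: 0.0266
Mz 0.07 e6 -0.1378 dq6 0.179 F [ 3.1 -3.   5.1] yaw -0.3292
Mz 0.085 e6 0.0221 dq6 -0.032 F [ 3.7 -3.7  5.6] yaw -0.3302
```

View pics/w11.png

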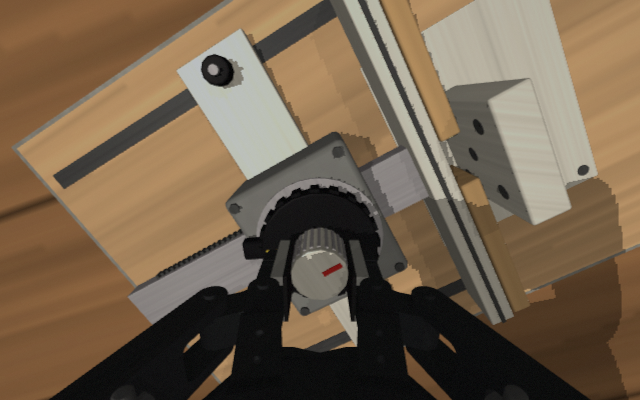

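A gap of a few mm is still visible. I'll creep at 0.03 rad per call, watching the moving torque.

```bash
sed -i 's/^for i.*$//' tq.py; python3 -m crank '0 0 0 0 -.004;0 0 0 0 -.004;0 0 0 0 -.004;0 0 0 0 -.004;0 0 0 0 -.004;0 0 0 0 -.004;0 0 0 0 -.004;0 0 0 0 -.004' >/dev/null; python3 tq.py; python3 -m crank '0 0 0 0 -.004;0 0 0 0 -.004;0 0 0 0 -.004;0 0 0 0 -.004;0 0 0 0 -.004;0 0 0 0 -.004;0 0 0 0 -.004;0 0 0 0 -.004' >/dev/null; python3 tq.py
```

```text
Mz 0.087 e6 0.0367 dq6 0.047 F [ 2.4 -3.3  5.6] yaw -0.3607
Mz 0.079 e6 0.0368 dq6 0.047 F [ 2.8 -3.   4.8] yaw -0.3926
```

Run:
```python
from h import *
im,K,T=cam("wrist"); crop(im,400,60,600,240,4,"pics/w12c.png")
```

```text
(no output)
```

View pics/w12c.png

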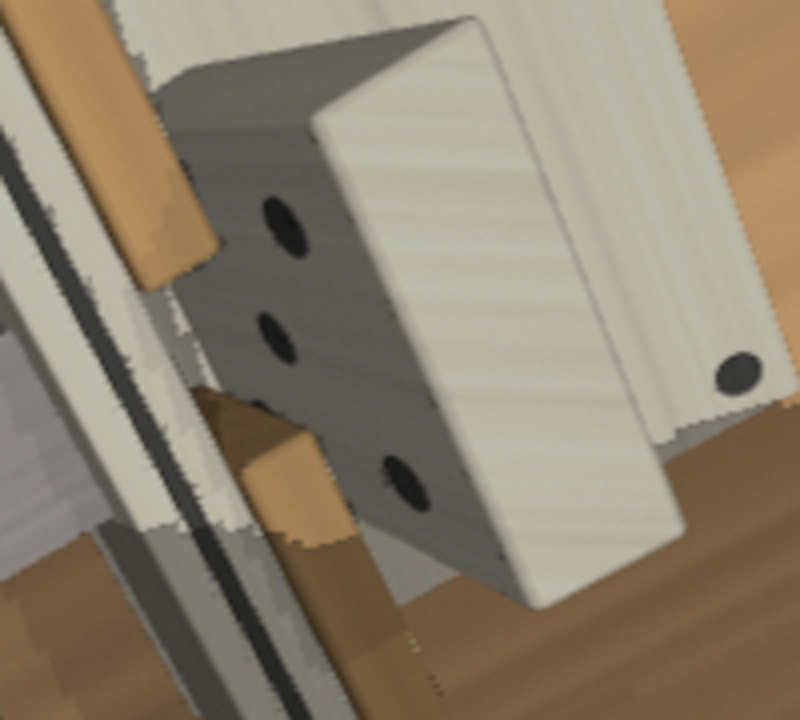

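```bash
python3 -m crank '0 0 0 0 -.004;0 0 0 0 -.004;0 0 0 0 -.004;0 0 0 0 -.004;0 0 0 0 -.004;0 0 0 0 -.004;0 0 0 0 -.004;0 0 0 0 -.004' >/dev/null; python3 tq.py
```

```text
Mz 0.089 e6 0.0367 dq6 0.046 F [ 3.1 -2.2  5.7] yaw -0.4246
```

```bash
python3 -m crank '0 0 0 0 -.004;0 0 0 0 -.004;0 0 0 0 -.004;0 0 0 0 -.004;0 0 0 0 -.004;0 0 0 0 -.004;0 0 0 0 -.004;0 0 0 0 -.004' >/dev/null; python3 tq.py
```

```text
Mz 0.127 e6 0.0367 dq6 0.049 F [ 3.3 -3.1  5.3] yaw -0.4567
```

```bash
python3 -m crank '0 0 0 0 -.003;0 0 0 0 -.003;0 0 0 0 -.003;0 0 0 0 -.003;0 0 0 0 -.003;0 0 0 0 -.003;0 0 0 0 -.003;0 0 0 0 -.003' >/dev/null; python3 tq.py
```

```text
Mz 0.035 e6 0.0526 dq6 0.035 F [ 3.9 -2.3  5.2] yaw -0.4806
```

Joint 6 effort at constant speed turns out to be very clean: 0.0367 at 0.004/row and 0.0526 at 0.003/row, extrapolating to the 0.100 N m running torque. I'll keep 0.003/row or less and watch e6.

```bash
python3 -m crank '0 0 0 0 -.003;0 0 0 0 -.003;0 0 0 0 -.003;0 0 0 0 -.003;0 0 0 0 -.003;0 0 0 0 -.003;0 0 0 0 -.003;0 0 0 0 -.003' >/dev/null; python3 tq.py
```

```text
Mz 0.099 e6 0.0526 dq6 0.036 F [ 4.  -2.4  4.6] yaw -0.5045
```

```bash
python3 -m crank '0 0 0 0 -.003;0 0 0 0 -.003;0 0 0 0 -.003;0 0 0 0 -.003;0 0 0 0 -.003;0 0 0 0 -.003;0 0 0 0 -.003;0 0 0 0 -.003' >/dev/null; python3 tq.py
```

```text
Mz 0.13 e6 0.0526 dq6 0.037 F [ 3.3 -2.8  5.2] yaw -0.5286
```

```bash
python3 -m crank '0 0 0 0 -.003;0 0 0 0 -.003;0 0 0 0 -.003;0 0 0 0 -.003;0 0 0 0 -.003;0 0 0 0 -.003;0 0 0 0 -.003;0 0 0 0 -.003' >/dev/null; python3 tq.py
```

```text
Mz 0.071 e6 0.0525 dq6 0.035 F [ 3.1 -3.   5.7] yaw -0.5527
```

```bash
python3 -m crank '0 0 0 0 -.003;0 0 0 0 -.003;0 0 0 0 -.003;0 0 0 0 -.003;0 0 0 0 -.003;0 0 0 0 -.003;0 0 0 0 -.003;0 0 0 0 -.003' ; python3 tq.py
python3 - <<'E'
from h import *
im,K,T=cam("wrist"); cv2.imwrite("pics/w13.png",im);crop(im,400,30,600,230,4,"pics/w13c.png")
E
```

```text
time: 31.32
eef_pos: [0.547, 0.0456, 0.0885]
ee_rot: [3.012, -0.893, 0.001]
ft_force: [2.8, -3.3, 4.8]
gripper_width: 0.0271
Mz 0.131 e6 0.0525 dq6 0.035 F [ 2.8 -3.3  4.8] yaw -0.5766
```

View pics/w13c.png

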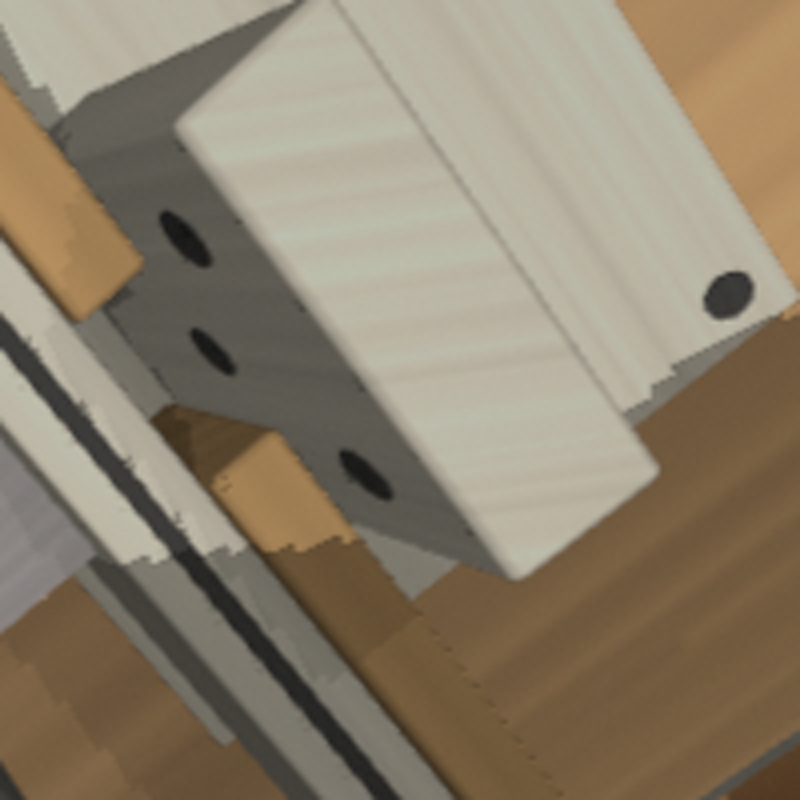

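It is near contact but torque shows none yet, so I keep creeping.

```bash
python3 -m crank '0 0 0 0 -.003;0 0 0 0 -.003;0 0 0 0 -.003;0 0 0 0 -.003;0 0 0 0 -.003;0 0 0 0 -.003;0 0 0 0 -.003;0 0 0 0 -.003' >/dev/null; python3 tq.py
```

```text
Mz 0.065 e6 0.0525 dq6 0.035 F [ 3.2 -3.   6.2] yaw -0.6006
```

```bash
python3 -m crank '0 0 0 0 -.003;0 0 0 0 -.003;0 0 0 0 -.003;0 0 0 0 -.003;0 0 0 0 -.003;0 0 0 0 -.003;0 0 0 0 -.003;0 0 0 0 -.003' >/dev/null; python3 tq.py
```

```text
Mz 0.105 e6 0.0597 dq6 0.034 F [ 3.2 -3.5  5.4] yaw -0.6245
```

```bash
python3 -m crank '0 0 0 0 -.003;0 0 0 0 -.003;0 0 0 0 -.003;0 0 0 0 -.003;0 0 0 0 -.003;0 0 0 0 -.003;0 0 0 0 -.003;0 0 0 0 -.003' >/dev/null; python3 tq.py
```

```text
Mz 0.082 e6 0.0657 dq6 0.035 F [ 3.2 -2.3  5. ] yaw -0.6486
```

Torque has begun to rise: about 1.3 N, so the fence is touching and easing the block over. I'll take finer steps now; at 0.002/row the baseline is 0.068.

```bash
python3 -m crank '0 0 0 0 -.002;0 0 0 0 -.002;0 0 0 0 -.002;0 0 0 0 -.002;0 0 0 0 -.002;0 0 0 0 -.002;0 0 0 0 -.002;0 0 0 0 -.002' >/dev/null; python3 tq.py
```

```text
Mz 0.176 e6 0.1184 dq6 0.024 F [ 3.1 -3.   5.1] yaw -0.6644
```

The nip is now about 5 N. I'll add a hair more, then settle.

```bash
python3 -m crank '0 0 0 0 -.002;0 0 0 0 -.002;0 0 0 0 0;0 0 0 0 0;0 0 0 0 0;0 0 0 0 0;0 0 0 0 0;0 0 0 0 0' >/dev/null; python3 tq.py; python3 ft.py
```

```text
Mz 0.09 e6 0.1236 dq6 -0.0 F [ 3.2 -3.2  5.6] yaw -0.6684
[ 0.547   0.0456  0.0885  2.9723 -2.8942  5.4462 -0.4679 -0.5149  0.0988]
```

```bash
python3 -m crank '5 0 0 0 0;5 0 0 0 0;5 0 0 0 0;5 0 0 0 0;5 0 0 0 0;5 0 0 0 0;5 0 0 .3 0;5 0 0 .5 0'; python3 -m crank '5 0 0 1 0;5 0 0 2 0;5 0 0 3 0;5 0 0 3 0;5 0 0 3 0;5 0 0 2 0;5 0 0 0 0;5 0 0 0 0'; python3 ft.py
python3 - <<'E'
from h import *
im,K,T=cam("wrist"); cv2.imwrite("pics/w14.png",im);np.savez("v14.npz",K=K,T=T)
im,K,T=cam("scene");crop(im,220,140,420,290,4,"pics/sc14.png")
im,K,T=cam("side");crop(im,220,150,420,290,4,"pics/s14.png")
E
```

```text
time: 35.67
eef_pos: [0.5466, 0.0458, 0.0962]
ee_rot: [2.967, -1.032, -0.002]
ft_force: [0.7, -0.2, 0.9]
gripper_width: 0.0502
time: 36.33
eef_pos: [0.5472, 0.0458, 0.2378]
ee_rot: [-2.967, 1.031, -0.004]
ft_force: [0.7, -0.2, -0.8]
gripper_width: 0.0499
[ 0.5466  0.0458  0.2356 -0.1806  0.2354  0.2527  0.0108 -0.0123  0.0062]
```

View pics/w14.png

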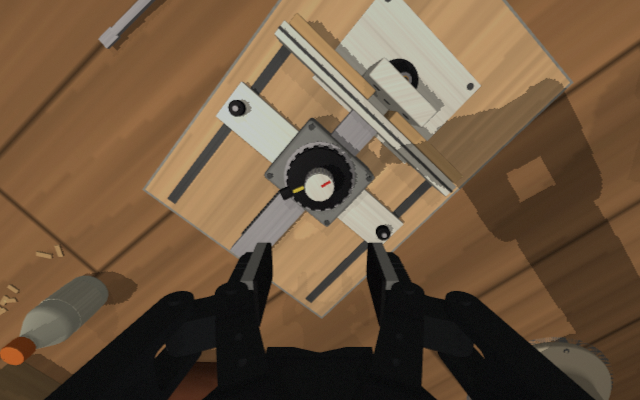

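View pics/sc14.png

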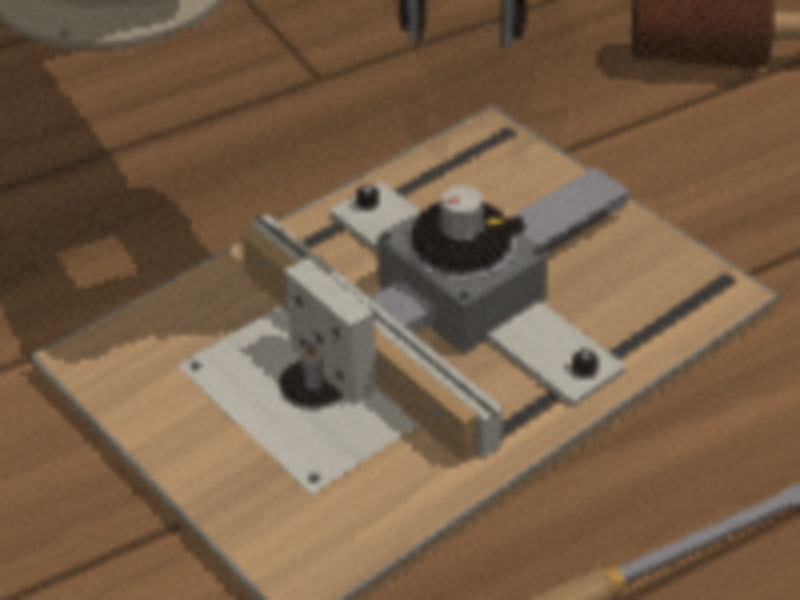

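View pics/s14.png

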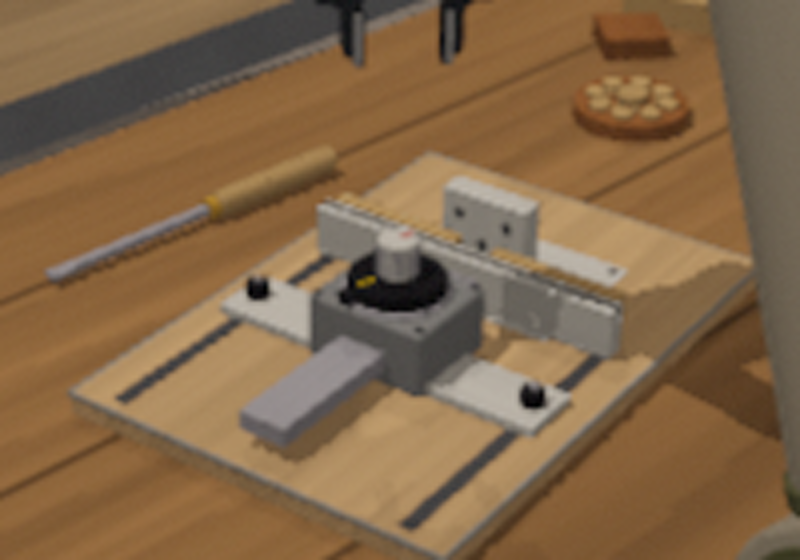

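The block stands square between bearing and fence, and the ring mark looks unmoved. I'll check the ring mark, squareness and knob spring-back numerically from enlarged crops.

Run:
```python
from h import *
im=cv2.imread("pics/w14.png"); crop(im,270,130,370,230,6,"pics/w14k.png"); crop(im,340,40,460,150,5,"pics/w14b.png")
```

```text
(no output)
```

View pics/w14k.png

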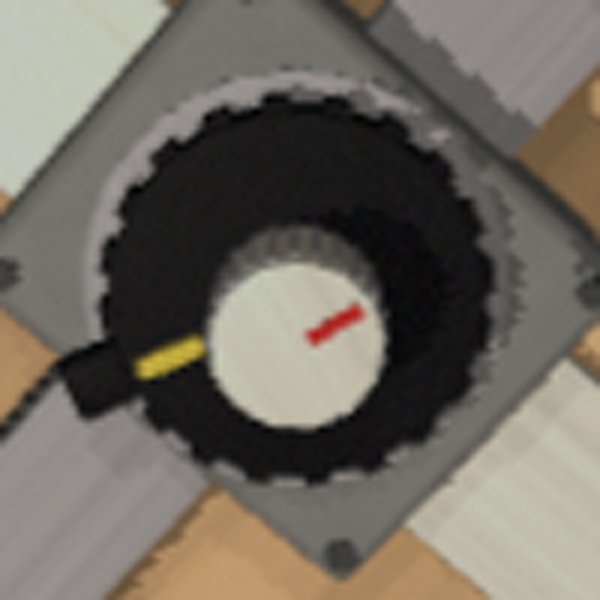

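View pics/w14b.png

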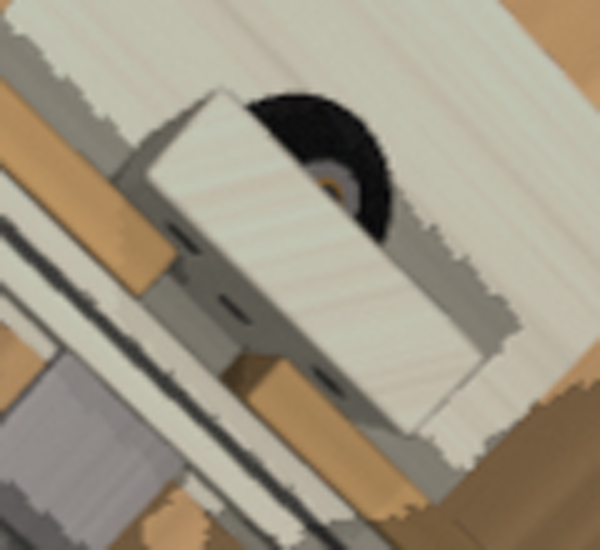

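Run:
```python
from h import *
v=np.load("v14.npz");K,T=v["K"],v["T"];v7=np.load("v7.npz")
g=lambda a,b:(270+a/6,130+b/6);b=lambda a,c:(340+a/5,40+c/5)
print("mark before",p2w(v7["K"],v7["T"],(270+232/5,120+230/5),.08)," now",p2w(K,T,g(170,358),.08))
def an(p,q,z):
    d=p2w(K,T,q,z)-p2w(K,T,p,z);return np.degrees(np.arctan2(d[1],d[0]))%180
print("block long",an(b(405,432),b(150,175),.093),an(b(485,355),b(225,92),.093),"fence",an(b(425,500),b(280,358),.0595),an(b(330,548),b(0,222),.0595))
y=np.array([-np.sin(np.radians(10.2)),np.cos(np.radians(10.2))])
d=lambda uv,z:(p2w(K,T,uv,z)[:2]@y).round(4)
print("block face",d(b(405,432),.093),d(b(150,175),.093),"wood",d(b(425,500),.0595),d(b(280,358),.0595),d(b(178,255),.0595))
# red mark in tool frame: before (w7) and now
def red(p,q,K,T,M):
    e=M.T@(p2w(K,T,q,.107)-p2w(K,T,p,.107));return np.degrees(np.arctan2(e[1],e[0]))
M7=(v7["T"]);Mt=np.linalg.inv(viewer.get_image("wrist")["T_tool_cam"])
print("red tool-frame w7",red((270+262/5,120+405/5),(270+315/5,120+376/5),v7["K"],v7["T"],(v7["T"]@Mt)[:3,:3]),"now",red(g(310,342),g(361,311),K,T,(T@Mt)[:3,:3]))
```

```text
mark before [0.55266289 0.06874908 0.08      ]  now [0.55167868 0.06944834 0.08      ]
block long 9.991097727075747 10.719635226744167 fence 10.472879907380674 9.479693952769319
block face -0.1558 -0.156 wood -0.1544 -0.1542 -0.1544
red tool-frame w7 59.875908325632395 now 57.60140101662773
```

The ring mark is within 1.2 mm (measurement noise) and the block is square to the fence within 1°. The red mark hints at −2°, maybe spring-back or just noise. I'll compare it with gripped frames.

Run:
```python
import cv2,numpy as np
from h import *
d=viewer.get_image("wrist");K=d["camera_matrix"];Tc=d["T_tool_cam"]
def redang(f,ztool):
    im=cv2.imread(f).astype(int);b,g,r=im[...,0],im[...,1],im[...,2]
    w=np.clip(r-np.maximum(g,b)-50,0,None); w[:, :290]=0;w[:,350:]=0;w[:160]=0;w[300:]=0
    # add only red (not wood): hue check
    w[(g-b)>25]=0
    ys,xs=np.nonzero(w);ww=w[ys,xs].astype(float)
    # to tool plane z=ztool (tool coords)
    P=[]
    for x,y in zip(xs,ys):
        r_=Tc[:3,:3]@np.linalg.inv(K)@[x,y,1];P.append((Tc[:3,3]+r_*(ztool-Tc[2,3])/r_[2])[:2])
    P=np.array(P);c=np.average(P,axis=0,weights=ww);C=np.cov(P.T,aweights=ww);l,v=np.linalg.eigh(C);a=v[:,1]
    print(f,len(xs),c.round(4),np.degrees(np.arctan2(a[1],a[0]))%180, "pos ang",np.degrees(np.arctan2(c[1],c[0])))
for f,z in [("pics/w7.png",.1938),("pics/w8.png",.0884),("pics/w9.png",.0885),("pics/w10.png",.0885),("pics/w11.png",.0885),("pics/w13.png",.0885),("pics/w14.png",.2356)]:
    redang(f,z-.107)
```

```text
pics/w7.png 38 [0.0038 0.0061] 58.49451801689105 pos ang 58.225832556947935
pics/w8.png 111 [0.0025 0.0061] 58.15395794197552 pos ang 67.99166233369228
pics/w9.png 110 [0.0025 0.0059] 58.291231732720085 pos ang 67.01634299749428
pics/w10.png 102 [0.003  0.0064] 59.25367381096044 pos ang 65.12322499236532
pics/w11.png 91 [0.0026 0.0059] 58.34910111930621 pos ang 65.90136128973695
pics/w13.png 99 [0.0026 0.0058] 58.42418082604382 pos ang 65.68071527662752
pics/w14.png 28 [0.0035 0.0057] 58.440978660596755 pos ang 58.710903907815435
```

The red mark is at 58.4° in the tool frame both gripped and released, so the knob did not slip or spring back. I'm handing the job in.

```bash
python3 -c "
from bench import arm,sign_off
print(arm.state()['time']); print(sign_off())"
```

```text
36.8833
the job is handed in; nothing more can be done
None
```

I set the farthest of the four look-alike blocks upright on the board against the bearing and let go of it. I then wound the inner knob about 1.87 rad clockwise until the block was nipped, released it, and handed the job in at 36.9 s. No verdict was reported.

**Last checks:**
- **Nip:** the turning torque rose about 0.05 N m above its running value, which is roughly 5 N. I then added 0.004 rad, so I estimate 6 N. This is inferred from joint torque, since I had no direct reading of the nip force.
- **Spring-back:** automatic detection put the knob's red mark at the same angle in the tool frame (58.4°) gripped and released. My reading by eye had suggested a 2° shift, which I took as noise.
- **Squareness:** the block is parallel to the fence within about 1° and looks upright.
- **Drag ring:** the yellow mark read about 1.2 mm from its starting spot, which is within camera error and under the 3 mm limit.
- **Robot clear:** the arm is well above everything, with the wrist force near zero.
- **Bystanders:** the gouge, rosette and mallet showed no change in the views I checked. I did not measure any of the four.

**One disagreement:** pixel measurements still put about 1.5 mm between the wood and the block. I trusted the torque rise over that, because the camera calibration is only good to about 2 mm.

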